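Set out tissue cassettes on the cold plate

ROBOT

A 6-joint arm with a two-finger parallel gripper is mounted at the origin on the work surface. World frame = base frame: x ahead of the robot, y to its left, z up, the work surface at z = 0. Lengths are in m, angles in rad, forces in N, time in s.
With the tool pointing down it reaches from about 0.225 to 0.875 m from the base axis. Payload 3.4 kg.
Tool frame: the origin (TCP) lies at the very end of the fingers, on their centre line; the grasp point (between the pads) lies 19 mm behind it; x points along the fingers, y is the direction in which the jaws open and shut, and the axes are right-handed (so a half turn about x gives the same grasp; the last joint's range is limited). The gripper opens to 85 mm and grips with 20 to 120 N. Pads are 22 mm wide; open, the fingers measure 114 mm over their backs; the gripper's body (76 mm by 85 mm) begins 54 mm behind the grasp point. The pads swing forward as they close: fully open they stand 13 mm farther back than shut.
Start: joints at [-1.305, 0.276, 1.505, -0, 1.361, -0.121], TCP at [0.217, -0.533, 0.231] pointing down, gripper open.
Joint ranges: [-2.89, 2.89], [-0.75, 2.08], [0.22, 2.7], [-1.18, 4.32], [0.11, 2.71], [-2.7, 2.7]. Speed limits (rad/s): [2.57, 2.57, 3.14, 3.14, 3.14, 3.14].

INTERFACE

Orientations are given as a unit quaternion [w, x, y, z].
In Python, from rig import manip gives the robot as it stands. The module is installed in compiled form; this text tells all that it offers.
- The arm moves only by the tool play_rows, never from a script. Its argument "plan" is a list that holds one entry, the list of rows, each a list of 5 numbers: the closure, from 0 (fully open) to 1 (shut), then the shift along the tool's x, y, z in m, then the turn about the tool's x in degrees. A call has 1 to 12 rows; each row is the pose to reach, as a shift and turn from the pose measured when the call began, along the tool's axes at that moment; what a row does not reach only later rows make up. A row lasts 1/10 s, in which the tool goes at most 50 mm and 8.59 degrees, less where a joint would pass 70% of its speed; a pose out of reach is approached as far as the arm can. A call with a gripper value outside its range is refused whole. The fingers move at their own pace and stop on an object; "grip_force" is the grip in N (left out, the last holds). Time passes only in rows, so rows that repeat a pose let the fingers close. It gives the time, the measured TCP pose, the force and the opening at its end, in the units of the state.
- manip.get_state(): the state, without advancing time (a new reading comes with each control period).
- manip.get_image(name): name is "side" or "top" or "wrist"; returns (picture, depth): 420x560x3 uint8, red, green, blue; 420x560 float32, m along the optical axis (not along the pixel's ray), 0 where there is no reading.
- manip.camera_params(name): a dict with "intrinsics" (3x3 intrinsics, pixels), "R" (3x3) and "t" (3): a world point X has camera coordinates R X + t; the wrist camera has in their place "mount" (4x4, takes a point from camera to tool coordinates, whose origin is the TCP and whose axes are the tool frame's). Camera axes: x right, y down, z forward; pixel columns grow to the right and rows downward; lengths in m; the calibration is good to about 2 mm. A picture is of the moment at which its call begins: read the wrist's pose just before it. camera_params takes no time and is no camera call.
- manip.sign_off(): hands the job in, once; it reports no verdict.
The state is a dict: "clock": time; "qpos": joint angles; "qd": joint speeds; "effort": joint torques, N m; "position": TCP position; "ee_rot": TCP orientation; "contact_force": force on the tool from outside, world axes, zero at the start; "moment": the same for the moment, N m; "width": finger opening in m.
Only numpy, scipy, OpenCV 4.12 (cv2) and the standard library are available. Lean on these libraries where they do the work, as an engineer would, in place of code of your own. Each camera call takes 0.05 s, during which the arm holds its last target.

TASK

Pull the cabinet's upper drawer out to its stop and lay every coloured cassette from it flat on the sloped cold plate, side by side and inside the rims. When all are on the plate, push the drawer fully home, and then switch the cooler on by swinging its lever all the way over. The steel mould stays in the drawer; leave the lower drawer and everything else on the bench alone.

Things in the scene. Friction and masses are not known exactly. Their poses are not given: they have to be found in the camera images.
- cabinet: Grey filing cabinet, fixed, 220 deep (x) x 280 wide (y) x 124 high, two blue drawer fronts at its -x side. Origin: centre of its underside; x points from front to back. Yawed at most 5 degrees. It stands on one side of the robot's centre line, the cooler on the other; which is which varies. Drawer fronts are 15 thick, 47 high; the upper one's top is 110 above the table.
- cabinet_drawer0 (a joint): Upper drawer, m pulled out along the cabinet's -x: 0 fully home, 0.150 at its stop; starts 0 to 8 mm out. About 1 N of friction; stays where it is left. Its front compartment, which holds the cassettes, is inside 134 long (x) x 238 wide (y), closed at the back by a cross wall 6 thick; floor 72 above the table, wall tops 102. With the drawer at its stop all of it is open from above.
- cabinet_drawer0_handle (a point): Middle of the upper drawer's bar handle: round steel bar, 11 diameter, 120 long, level along the cabinet's y, 35 in front of the drawer's face (free gap 29), 91 above the table, on posts 51 to either side. Axes as the cabinet's. The compartment's inside runs from 56 to 190 behind this point (+x); its floor is 19 below it.
- cabinet_drawer1 (a joint): Lower drawer, m pulled out, closed at 0; not to be opened. Its handle is 50 below the upper one.
- plate: Aluminium cold plate of the white cooler, fixed, sloped 15 degrees, facing the robot. Origin: centre of its top face, 65 above the table; x up the slope, y along its width, z square to it. Flat area 100 (x) x 300 (y) inside rims 5 thick, 8 high at the lower edge, 6 elsewhere. The cooler (310 wide) reaches 60 in front of this origin and 280 behind; behind the plate a level deck 80 above the table.
- switch (a joint): Toggle lever on the deck behind the middle of the plate, turning about the plate's y axis: 0 = off (leaning 0.5 rad towards the robot), 1.0 rad = on (leaning 0.5 rad away from the robot). Starts 0 to 0.1. Push it over the top with about 1 N; it stays where it is left. On means at least 0.85.
- switch_tip (a point): Centre of the red ball (26 diameter) at the lever's tip, 60 from its pivot; about 155 above the table in both end positions. From off to on it moves 58 horizontally away from the robot. Its block's top is 105 above the table.
- cassette_a: Closed orange plastic tissue cassette, a slab 40 (x) x 28 (y) x 8 (z), about 20 g, both large faces slotted alike (either may be up). Origin: its centre. Starts flat on the tray floor of the upper drawer, its x within 12 degrees of the cabinet's x; may be absent.
- cassette_b: Closed yellow plastic tissue cassette, a slab 40 (x) x 28 (y) x 8 (z), about 20 g, both large faces slotted alike (either may be up). Origin: its centre. Starts flat on the tray floor of the upper drawer, its x within 12 degrees of the cabinet's x; may be absent.
- cassette_c: Closed green plastic tissue cassette, a slab 40 (x) x 28 (y) x 8 (z), about 20 g, both large faces slotted alike (either may be up). Origin: its centre. Starts flat on the tray floor of the upper drawer, its x within 12 degrees of the cabinet's x; may be absent.
- cassette_d: Closed pink plastic tissue cassette, a slab 40 (x) x 28 (y) x 8 (z), about 20 g, both large faces slotted alike (either may be up). Origin: its centre. Starts flat on the tray floor of the upper drawer, its x within 12 degrees of the cabinet's x; may be absent.
- cassette_e: Closed light blue plastic tissue cassette, a slab 40 (x) x 28 (y) x 8 (z), about 20 g, both large faces slotted alike (either may be up). Origin: its centre. Starts flat on the tray floor of the upper drawer, its x within 12 degrees of the cabinet's x; may be absent.
- mould: Small open steel base mould, 36 x 26 x 10 high, lying in the upper drawer among the cassettes; it stays in the drawer. Origin: centre of its underside.
- jar: Amber jar, 52 diameter, 75 high, standing on the cabinet top near its back. Origin: centre of its underside. Not to be moved.
- brush_teal: Brush with teal handle, 200 long, 50 wide, 16 high, lying on the bench. Origin: under its middle. Not to be moved.
- brush_wood: Brush with wooden handle, 180 long, 42 wide, 16 high, lying on the bench. Origin: under its middle. Not to be moved.
- brush_fine: Thin red brush, 170 long, 8 thick, lying on the bench between cabinet and cooler, pointing away from the robot. Origin: under its middle. Not to be moved.
- dish: Open glass dish 100 x 75 x 50 high on the bench. Origin: centre of its underside. Not to be moved.
- beaker: Glass beaker, 66 diameter, 80 high, on the bench. Origin: centre of its underside. Not to be moved.

How it is judged:
On the way, in this order (a step that is already met when the one before it is completed fails the run):
1. the upper drawer is pulled out to its stop (value of joint cabinet_drawer0 above 0.143 m), for 0.2 s.
2. all cassettes lie flat on the cold plate (x of cassette_a in the frame of plate between -0.036 and 0.036 m and y of cassette_a in the frame of plate between -0.137 and 0.137 m and z of cassette_a in the frame of plate between 0.0015 and 0.0065 m and angle between the z axis of each of cassette_a, cassette_b, cassette_c, cassette_d, cassette_e and the z axis of plate, either way round below 0.12 rad and linear speed of each of cassette_a, cassette_b, cassette_c, cassette_d, cassette_e below 0.03 m/s and x of cassette_b in the frame of plate between -0.036 and 0.036 m and y of cassette_b in the frame of plate between -0.137 and 0.137 m and z of cassette_b in the frame of plate between 0.0015 and 0.0065 m and x of cassette_c in the frame of plate between -0.036 and 0.036 m and y of cassette_c in the frame of plate between -0.137 and 0.137 m and z of cassette_c in the frame of plate between 0.0015 and 0.0065 m and x of cassette_d in the frame of plate between -0.036 and 0.036 m and y of cassette_d in the frame of plate between -0.137 and 0.137 m and z of cassette_d in the frame of plate between 0.0015 and 0.0065 m and x of cassette_e in the frame of plate between -0.036 and 0.036 m and y of cassette_e in the frame of plate between -0.137 and 0.137 m and z of cassette_e in the frame of plate between 0.0015 and 0.0065 m), for 0.3 s.
3. the upper drawer is pushed fully home (value of joint cabinet_drawer0 below 0.006 m), for 0.2 s.
4. the cooler's lever is swung over to on (value of joint switch above 0.85 rad), for 0.2 s.
At the end, for the whole second after the job is handed in: Every cassette present rests flat on the plate (centre 1.5 to 6.5 mm above its surface, within 36 mm of its centre along the slope and 137 mm across, tilt under 0.12 rad), the upper drawer is within 6 mm of home with the mould inside, the lower one shut, the lever past 0.85 rad (all of step 2 and x of mould in the frame of cabinet_drawer0_handle between 0.04 and 0.25 m and y of mould in the frame of cabinet_drawer0_handle between -0.125 and 0.125 m and z of mould in the frame of cabinet_drawer0_handle between -0.04 and 0 m and value of joint cabinet_drawer0 below 0.006 m and value of joint switch above 0.85 rad and value of joint cabinet_drawer1 below 0.01 m); the robot touches nothing.
It fails at once if a bystander (jar, brush, dish or beaker) is moved more than 5 cm (distance of any of jar, brush_teal, brush_wood, brush_fine, dish, beaker from where it was at the start of the episode above 0.05 m).
It fails at once if the lower drawer is opened (value of joint cabinet_drawer1 above 0.03 m).
It fails at once if the mould is lifted out of the drawer (z of mould in the frame of cabinet_drawer0_handle above 0.04 m).
Of cassette_a, cassette_b, cassette_c, cassette_d, cassette_e only 3 to 5 are there at a start; the rules pass over those that are not, and their reading is None.
At some moment in a run one of cassette_a, cassette_b, cassette_c, cassette_d, cassette_e may be knocked a few centimetres aside while the robot is not near it.
Once in a run the grip may slacken for a moment while it holds something.
It also fails if it takes over 210 s, if anything falls off the work surface, if the arm or the gripper's body presses on something with over 40 N, if the wrist force passes 120 N, or if a joint passes its speed limit or range.

## Working session

There is one attempt and no reset: what is moved stays moved. The work goes in short steps, Python scripts to look and compute and a tool call to move; the robot and the scene stay as the last step left them, time stands still between calls to the robot, and variables do not carry over. Pictures are saved under pics/ and viewed, and the job is handed in when it is done.

Besides the shell and the picture viewer there is one more tool, called after "Call:" by a JSON object that holds its "name" and its "arguments", one argument or row to a line. play_rows: Moves the arm, as the interface text tells. Its arguments: {"type":"object","properties":{"plan":{"type":"array","items":{"type":"array","items":{"type":"array","items":{"type":"number"}}}},"grip_force":{"type":"number"}},"required":["plan"]}

```bash
mkdir -p pics
cat > h.py <<'E'
import numpy as np, cv2
from rig import manip
from scipy.spatial.transform import Rotation as Ro
def Rq(q): return Ro.from_quat([q[1],q[2],q[3],q[0]]).as_matrix()
def snap(name,fn=None):
    s=manip.get_state(); im,d=manip.get_image(name); p=manip.camera_params(name)
    K=np.array(p['intrinsics'])
    if name=='wrist':
        M=np.array(p['mount']); T=np.eye(4); T[:3,:3]=Rq(s['ee_rot']); T[:3,3]=s['position']
        C=T@M
        R=C[:3,:3].T; t=-R@C[:3,3]
    else: R=np.array(p['R']); t=np.array(p['t'])
    if fn: cv2.imwrite('pics/'+fn+'.png',im[:,:,::-1])
    np.savez('pics/'+(fn or name)+'.npz',im=im,d=d,K=K,R=R,t=t)
    return im,d,K,R,t
def load(fn):
    z=np.load('pics/'+fn+'.npz'); return z['im'],z['d'],z['K'],z['R'],z['t']
def pt(u,v,d,K,R,t):
    z=np.asarray(d); c=np.stack([(u-K[0,2])/K[0,0]*z,(v-K[1,2])/K[1,1]*z,z],-1)
    return (c-t)@R
def ray(u,v,h,K,R,t):
    c=np.stack([(np.asarray(u)-K[0,2])/K[0,0],(np.asarray(v)-K[1,2])/K[1,1],np.ones_like(np.asarray(u,float))],-1)@R
    o=-R.T@t; k=(h-o[2])/c[...,2]
    return o+c*k[...,None]
def cloud(d,K,R,t):
    v,u=np.mgrid[:d.shape[0],:d.shape[1]]
    return pt(u,v,d,K,R,t)
E
python3 - <<'E'
from h import *
s=manip.get_state(); print(s)
for n in['side','top','wrist']:
    im,d,K,R,t=snap(n,n+'0'); print(n,K.tolist(),(-R.T@t).round(3),R.round(2).tolist())
print(np.array(manip.camera_params('wrist')['mount']).round(4))
E
```

```text
{'clock': 0.0, 'qpos': array([-1.30500882e+00,  2.76583188e-01,  1.50614015e+00, -1.81209085e-05,
        1.36069399e+00, -1.20996287e-01]), 'qd': array([-3.37806359e-05,  4.67131908e-05,  4.33081535e-04, -1.14558099e-03,
        5.73026192e-04, -5.66033005e-05]), 'effort': array([ 1.48734907e-04, -4.16772544e+01, -2.45811403e+01,  3.66349639e-05,
        1.10732991e-02,  1.07401269e-05]), 'position': array([ 0.21674695, -0.53200964,  0.23044365]), 'ee_rot': array([-0.13525619, -0.69387144, -0.13654214,  0.69397726]), 'contact_force': array([-0.08103603,  0.24260249, -0.3343324 ]), 'moment': array([-0.0016777 ,  0.02700585,  0.01640049]), 'width': 0.08575052159869077}
side [[401.25147876227356, 0.0, 275.98674942963964], [0.0, 401.25147876227356, 204.9169523533031], [0.0, 0.0, 1.0]] [0.282 0.971 0.7  ] [[-0.96, -0.29, -0.0], [-0.14, 0.46, -0.88], [0.25, -0.84, -0.48]]
top [[426.62775941690876, 0.0, 288.201976014185], [0.0, 426.62775941690876, 207.42699640825464], [0.0, 0.0, 1.0]] [0.307 0.011 1.284] [[0.03, -1.0, -0.0], [-0.97, -0.03, -0.23], [0.23, 0.01, -0.97]]
wrist [[370.9269700500621, 0.0, 274.0015402129359], [0.0, 370.9269700500621, 206.94351169013567], [0.0, 0.0, 1.0]] [ 0.294 -0.5    0.375] [[0.38, -0.93, -0.0], [-0.88, -0.36, 0.32], [-0.3, -0.12, -0.95]]
[[-1.000e-04 -3.224e-01  9.466e-01 -1.440e-01]
 [ 1.000e+00  9.000e-04  5.000e-04 -5.000e-04]
 [-1.000e-03  9.466e-01  3.224e-01 -8.400e-02]
 [ 0.000e+00  0.000e+00  0.000e+00  1.000e+00]]
```

View pics/top0.png

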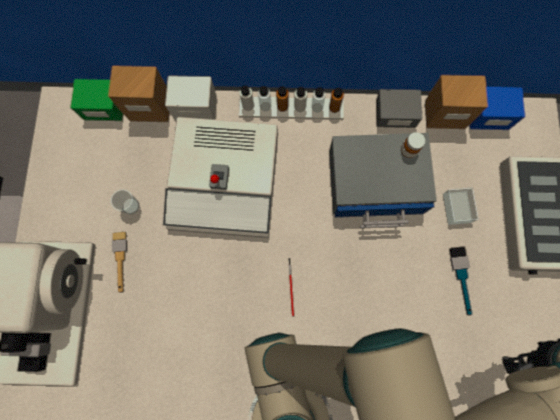

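View pics/side0.png

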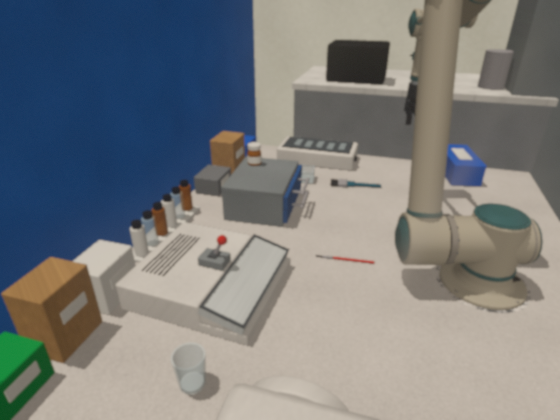

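View pics/wrist0.png

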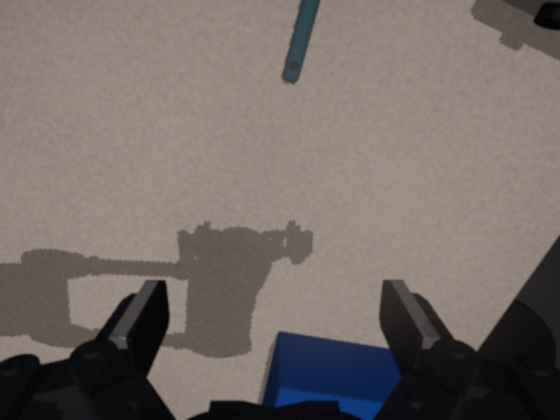

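The top view shows the cabinet on the robot's right (−y), with its front and handles around px (385,215). The cooler is on the left, with the plate around (218,210) and the red ball at (215,180). The jar is at (413,145). Next I'll get rough poses.

Run:
```python
from h import *
im,d,K,R,t=load('top0'); P=cloud(d,K,R,t)
h=P[...,2]
def box(name,m):
    q=P[m]; q2=q[:,:2].astype(np.float32); r=cv2.minAreaRect(q2); print(name,m.sum(),'z',np.percentile(q[:,2],[2,50,98]).round(4),'rect',[np.round(x,4) for x in r], cv2.boxPoints(r).round(3).tolist())
u=np.arange(560)[None,:]+0*h; v=np.arange(420)[:,None]+0*h
box('cab top',(u>325)&(u<440)&(v>125)&(v<215)&(abs(h-.124)<.006))
box('cooler deck',(u>160)&(u<285)&(v>110)&(v<205)&(abs(h-.08)<.006))
r_=im.astype(int)
red=(r_[...,0]>150)&(r_[...,1]<60)&(u>200)&(u<230)&(v<200)
box('ball',red)
hd=(u>355)&(u<412)&(v>208)&(v<240)&(h>.07)&(h<.1)
box('handle',hd)
# plate: fit plane
m=(u>172)&(u<262)&(v>200)&(v<225)&(d>0)
q=P[m]; A=np.c_[q[:,:2],np.ones(len(q))]; c,_,_,_=np.linalg.lstsq(A,q[:,2],rcond=None); print('plane',c,np.degrees(np.arctan(np.hypot(*c[:2]))),np.degrees(np.arctan2(c[1],c[0])),np.std(q[:,2]-A@c))
for y in range(125,245,6): print(y,P[y,385].round(3),P[y,218].round(3),P[y,250].round(3))
s=manip.get_state(); print(Rq(s['ee_rot']).round(3))
```

```text
cab top 6256 z [0.1191 0.1235 0.128 ] rect [array([ 0.7016, -0.2504]), array([0.2075, 0.2814]), np.float64(3.5578)] [[0.5889999866485596, -0.11599999666213989], [0.6069999933242798, -0.3970000147819519], [0.8140000104904175, -0.3840000033378601], [0.7960000038146973, -0.10400000214576721]]
cooler deck 7432 z [0.0745 0.0794 0.0846] rect [array([0.74  , 0.2376]), array([0.2885, 0.3576]), np.float64(0.2503)] [[0.5950000286102295, 0.41600000858306885], [0.597000002861023, 0.057999998331069946], [0.8849999904632568, 0.05900000035762787], [0.8830000162124634, 0.4169999957084656]]
ball 22 z [0.1638 0.1673 0.1717] rect [array([0.6461, 0.2247]), array([0.0126, 0.0119]), np.float64(43.4147)] [[0.6370000243186951, 0.22499999403953552], [0.6460000276565552, 0.2160000056028366], [0.6549999713897705, 0.22499999403953552], [0.6470000147819519, 0.2329999953508377]]
handle 335 z [0.0727 0.0937 0.0986] rect [array([ 0.5641, -0.2565]), array([0.0418, 0.1616]), np.float64(3.7288)] [[0.5379999876022339, -0.1770000010728836], [0.5490000247955322, -0.33799999952316284], [0.5899999737739563, -0.335999995470
[... 868 characters left out ...]
] [0.651 0.132 0.084]
191 [ 0.632 -0.253  0.123] [0.632 0.226 0.08 ] [0.634 0.132 0.079]
197 [ 0.615 -0.253  0.123] [0.615 0.225 0.076] [0.618 0.132 0.073]
203 [ 0.599 -0.253  0.118] [0.598 0.225 0.07 ] [0.601 0.131 0.069]
209 [ 0.583 -0.255  0.11 ] [0.581 0.225 0.066] [0.583 0.131 0.068]
215 [ 0.586 -0.275  0.018] [0.564 0.224 0.06 ] [0.566 0.13  0.061]
221 [ 0.551 -0.256  0.1  ] [0.547 0.224 0.055] [0.549 0.13  0.06 ]
227 [ 0.545 -0.269  0.04 ] [0.53  0.223 0.053] [0.532 0.129 0.054]
233 [ 0.534 -0.278 -0.   ] [0.518 0.228 0.018] [0.519 0.131 0.028]
239 [ 0.515 -0.277 -0.   ] [0.502 0.23  0.002] [ 0.505  0.133 -0.001]
[[-0.     0.377 -0.926]
 [ 0.001 -0.926 -0.377]
 [-1.    -0.001 -0.   ]]
```

Run:
```python
import cv2
im=cv2.imread('pics/top0.png'); cv2.imwrite('pics/topz.png',cv2.resize(im[100:250,150:450],None,fx=2.6,fy=2.6,interpolation=2))
```

```text
(no output)
```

View pics/topz.png

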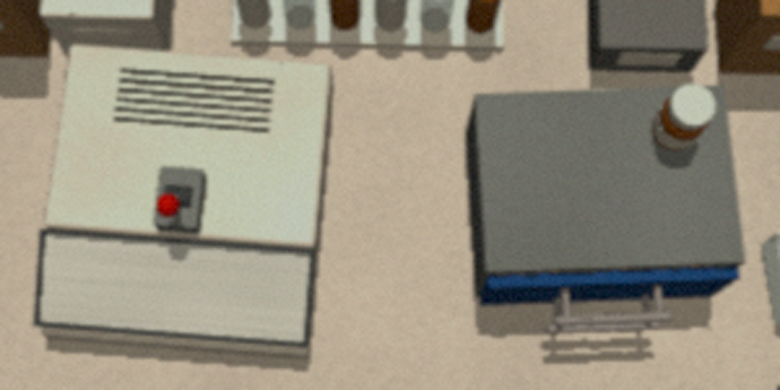

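Call:
{"name": "play_rows", "arguments": {
  "plan": [
    [[0,0,-0.0145,-0.046,-8],[0,0,-0.029,-0.092,-16],[0,0,-0.0435,-0.138,-24],[0,0,-0.058,-0.184,-32],[0,0,-0.0725,-0.23,-40],[0,0,-0.087,-0.276,-48],[0,0,-0.1015,-0.322,-56],[0,0,-0.116,-0.368,-64],[0,0,-0.13,-0.414,-71.5],[0.5,0,-0.13,-0.414,-71.5],[0.5,0,-0.13,-0.414,-71.5],[0.5,0,-0.13,-0.414,-71.5]]
  ]
}}

```text
clock: 1.35
position: [0.5504, -0.256, 0.2305]
ee_rot: [0.515, 0.484, 0.516, -0.484]
contact_force: [-0.1, -0.3, 0.1]
width: 0.0445
```

Run:
```python
from h import *
s=manip.get_state(); print(s['clock'],s['position'],s['qpos'].round(3),s['width'],Rq(s['ee_rot']).round(4).tolist())
snap('wrist','w1');snap('top','t1')
```

```text
1.35 [ 0.55036045 -0.25600509  0.23053994] [-0.55   0.326  1.434  0.     1.384 -0.613] 0.04451049630415623 [[-0.0017, 0.998, 0.0629], [0.0013, 0.0629, -0.998], [-1.0, -0.0016, -0.0014]]
```

View pics/w1.png

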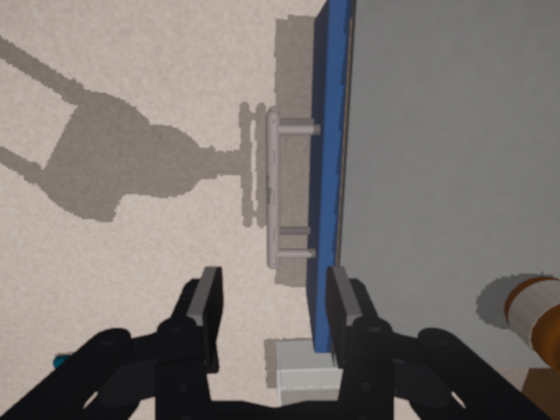

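The wrist view shows the upper bar vertical at column ≈272, rows 108–268, and the blue front around column 330. The gripper is roughly lined up with the bar.

Run:
```python
from h import *
im,d,K,R,t=load('w1'); P=cloud(d,K,R,t)
ends=[]
for n in ['w1']:
  xs=[]
  for v in range(116,264,6):
    row=P[v,262:284]; m=(row[:,2]>.086)&(row[:,2]<.105)
    if m.any():
        us=np.arange(262,284)[m]; xs.append((v,us.mean(),len(us),row[m][:,2].max()))
  a=np.array(xs); print(a.round(3)[::4]); 
  Q=ray(a[:,1],a[:,0],0.091+0.003,K,R,t); k=np.polyfit(Q[:,1],Q[:,0],1); print(k,np.degrees(np.arctan(-k[0])),Q[0],Q[-1])
# ends in image
m=(P[...,2]>.08)&(P[...,2]<.105); m[:, :262]=0; m[:,284:]=0; vs=np.where(m.any(1))[0]; print(vs.min(),vs.max(),ray(np.array([272,272]),np.array([vs.min(),vs.max()]),.091,K,R,t))
# drawer front top and front plane
m=(np.abs(P[...,2]-.110)<.004); q=P[m]; q=q[(q[:,0]>.54)&(q[:,0]<.62)]; print(cv2.minAreaRect(q[:,:2].astype(np.float32)),len(q))
b=(im[...,2].astype(int)>im[...,0].astype(int)*2)&(im[...,2]>70)
q=P[b]; print('blue',np.percentile(q,[2,50,98],axis=0).round(4))
# cabinet top front edge
m=(abs(P[...,2]-.124)<.004); e=[]
for v in range(20,300,20):
    us=np.where(m[v])[0]
    if len(us): e.append(P[v,us.min()])
e=np.array(e);k=np.polyfit(e[:,1],e[:,0],1);print('cab edge',k,np.degrees(np.arctan(-k[0])))
```

```text
[[1.160e+02 2.730e+02 1.500e+01 9.800e-02]
 [1.400e+02 2.730e+02 1.500e+01 9.900e-02]
 [1.640e+02 2.730e+02 1.500e+01 9.800e-02]
 [1.880e+02 2.735e+02 1.400e+01 9.800e-02]
 [2.120e+02 2.730e+02 1.300e+01 9.800e-02]
 [2.360e+02 2.730e+02 1.300e+01 9.800e-02]
 [2.600e+02 2.730e+02 1.300e+01 9.800e-02]]
[-0.06538843  0.53378728] 3.741154987056585 [ 0.54649837 -0.19687906  0.094     ] [ 0.55393602 -0.31457121  0.094     ]
109 268 [[ 0.54544577 -0.19213965  0.091     ]
 [ 0.55364709 -0.32372851  0.091     ]]
((0.5933079719543457, -0.2575518488883972), (0.016690678894519806, 0.27315276861190796), 3.619751453399658) 6814
blue [[ 0.579  -0.3844  0.1113]
 [ 0.5892 -0.2154  0.1128]
 [ 0.6013 -0.1252  0.1143]]
cab edge [-0.10045703  0.57750382] 5.736518784350992
```

Call:
{"name": "play_rows", "arguments": {
  "plan": [
    [[0.64,0.04,-0.003,0,0],[0.64,0.08,-0.003,0,0],[0.64,0.12,-0.003,0,0],[0.64,0.14,-0.003,0,0],[0.64,0.155,-0.003,0,0],[0.64,0.158,-0.003,0,0],[0.64,0.158,-0.003,0,0]]
  ]
}}

```text
clock: 2.15
position: [0.5463, -0.2574, 0.0728]
ee_rot: [0.514, 0.485, 0.516, -0.485]
contact_force: [-1.0, 0.8, 0.1]
width: 0.0301
```

Call:
{"name": "play_rows", "arguments": {
  "plan": [
    [[1,0,0,0,0],[1,0,0,0,0],[1,0,0,0,0],[1,0,-0.02,0,0],[1,0,-0.045,0,0],[1,0,-0.07,0,0],[1,0,-0.095,0,0],[1,0,-0.115,0,0],[1,0,-0.13,0,0],[1,0,-0.136,0,0],[1,0,-0.138,0,0]]
  ],
  "grip_force": 40
}}

```text
clock: 3.25
position: [0.4095, -0.2671, 0.0742]
ee_rot: [0.515, 0.485, 0.514, -0.485]
contact_force: [1.3, -2.4, 5.5]
width: 0.0095
```

Run:
```python
from h import *
s=manip.get_state(); print(s['clock'],s['position'],s['width'],s['contact_force'],Rq(s['ee_rot']).round(4).tolist())
snap('top','t2')
```

```text
3.25 [ 0.40945702 -0.26709657  0.07419964] 0.009490169631618963 [ 1.27967811 -2.42780495  5.49623229] [[0.0015, 0.9982, 0.0595], [-0.0014, 0.0595, -0.9982], [-1.0, 0.0014, 0.0015]]
```

Call:
{"name": "play_rows", "arguments": {
  "plan": [
    [[1,0,-0.004,0,0],[1,0,-0.007,0,0],[1,0,-0.009,0,0],[1,0,-0.009,0,0]]
  ]
}}

```text
clock: 3.7
position: [0.4003, -0.2677, 0.0742]
ee_rot: [0.515, 0.485, 0.514, -0.485]
contact_force: [-0.3, -1.5, 3.2]
width: 0.0092
```

Call:
{"name": "play_rows", "arguments": {
  "plan": [
    [[1,0,-0.002,0,0],[1,0,-0.004,0,0],[1,0,-0.006,0,0],[1,0,-0.006,0,0],[1,0,-0.006,0,0]]
  ]
}}

```text
clock: 4.2
position: [0.4001, -0.2678, 0.0743]
ee_rot: [0.517, 0.488, 0.51, -0.483]
contact_force: [16.4, 3.0, -6.3]
width: 0.0092
```

Call:
{"name": "play_rows", "arguments": {
  "plan": [
    [[0.64,0,0.001,0,0],[0.64,0,0.001,0,0],[0.64,0,0.001,0,0],[0.64,-0.03,0.001,0,0],[0.64,-0.07,0.001,0,0],[0.64,-0.12,0.001,0,0],[0.64,-0.17,0.001,0,0],[0.64,-0.18,0.001,0,0]]
  ]
}}

```text
clock: 5.0
position: [0.4003, -0.2693, 0.26]
ee_rot: [0.521, 0.488, 0.507, -0.483]
contact_force: [-0.6, 0.2, 0.4]
width: 0.0309
```

Call:
{"name": "play_rows", "arguments": {
  "plan": [
    [[0.3,0,0.009,0,8],[0.3,0,0.018,0,16],[0.3,0,0.027,0,24],[0.3,0,0.036,0,32],[0.3,0,0.045,0,40],[0.3,0,0.054,0,48],[0.3,0,0.063,0,56],[0.3,0,0.072,0,64],[0.3,0,0.081,0,72],[0.3,0,0.09,0,80],[0.3,0,0.095,0,88],[0.3,0,0.1,0,90]]
  ]
}}

```text
clock: 6.2
position: [0.4993, -0.2632, 0.2605]
ee_rot: [0.021, 0.713, 0.016, -0.701]
contact_force: [-0.4, 0.5, -0.8]
width: 0.0597
```

Run:
```python
from h import *
s=manip.get_state(); print(s['clock'],s['position'],s['width'],s['contact_force'],Rq(s['ee_rot']).round(4).tolist())
snap('wrist','w2');snap('top','t3')
```

```text
6.2 [ 0.49925401 -0.2632166   0.26051725] 0.0596754885807458 [-0.40616861  0.46852988 -0.77243984] [[0.0164, 0.0527, -0.9985], [-0.0064, -0.9986, -0.0528], [-0.9998, 0.0072, -0.0161]]
```

View pics/w2.png

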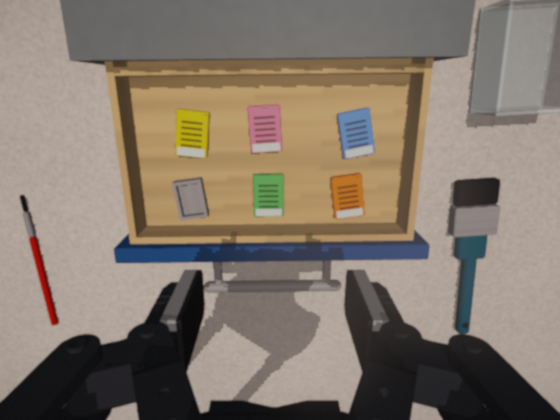

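View pics/t3.png

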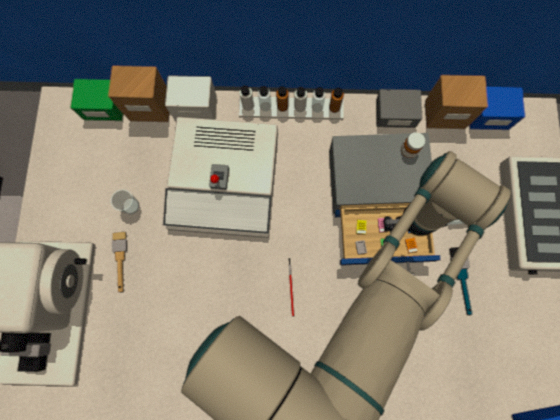

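The wrist view shows five cassettes: yellow (192,133), pink (265,128), blue (356,133), green (268,195) and orange (348,196). The mould is at (190,198). The drawer is open to its cross wall. Now I'll measure them.

```bash
cat >> h.py <<'E'
HUES={'a':(8,19),'b':(24,34),'c':(48,75),'d':(155,178),'e':(98,118)}
SMIN={'a':190,'b':190,'c':90,'d':70,'e':70}
def cass(S,htop,roi,zr,raw=False,smin=None):
    im,d,K,R,t=S; P=cloud(d,K,R,t); hsv=cv2.cvtColor(im,cv2.COLOR_RGB2HSV)
    H,Sa,V=[hsv[...,i].astype(int) for i in range(3)]
    inr=(P[...,0]>roi[0])&(P[...,0]<roi[1])&(P[...,1]>roi[2])&(P[...,1]<roi[3])
    white=(Sa<60)&(V>130)&inr
    out={}
    for k,(a,b) in HUES.items():
        m=((H>=a)&(H<=b)&(Sa>=(smin or SMIN)[k])&(V>70)&inr).astype(np.uint8)
        m=cv2.morphologyEx(m,cv2.MORPH_CLOSE,np.ones((7,7),np.uint8))
        m=cv2.morphologyEx(m,cv2.MORPH_OPEN,np.ones((3,3),np.uint8))
        n,l,st,c=cv2.connectedComponentsWithStats(m)
        if n<2: continue
        i=1+np.argmax(st[1:,4])
        if st[i,4]<150: continue
        mm=(l==i).astype(np.uint8); x,y,w,h=st[i,:4]
        dl=cv2.dilate(mm,np.ones((5,5),np.uint8)) if not raw else mm
        # add white strip near the body
        near=np.zeros_like(mm); near[max(0,y-16):y+h+16,max(0,x-8):x+w+8]=1
        if not raw:
            wn,wl=cv2.connectedComponents((white&(near>0)).astype(np.uint8))
            for j in range(1,wn):
                wm=wl==j
                if 20<wm.sum()<900 and (wm&(dl>0)).any(): mm|=wm.astype(np.uint8)
        ys,xs=np.where(mm); hull=cv2.convexHull(np.c_[xs,ys].astype(np.int32)).reshape(-1,2).astype(float)
        hm=np.zeros_like(mm); cv2.fillConvexPoly(hm,hull.astype(np.int32),1)
        z=P[(hm>0)&(d>0)]
        hh=htop if np.isscalar(htop) else None
        if hh is not None: Q=ray(hull[:,0],hull[:,1],hh,K,R,t)
        else: # plane (n,c): n.X=c
            nv,cc=htop; cdir=np.c_[(hull[:,0]-K[0,2])/K[0,0],(hull[:,1]-K[1,2])/K[1,1],np.ones(len(hull))]@R; o=-R.T@t
            Q=o+cdir*((cc-nv@o)/(cdir@nv))[:,None]
        r=cv2.minAreaRect(Q[:,:2].astype(np.float32)); bp=cv2.boxPoints(r)
        e1,e2=bp[1]-bp[0],bp[2]-bp[1]; L=e1 if np.hypot(*e1)>np.hypot(*e2) else e2
        ang=np.degrees(np.arctan2(L[1],L[0])); ang=(ang+90)%180-90
        out[k]=dict(c=np.array(r[0]),ang=ang,size=sorted(r[1]),z=np.median(z[:,2]),px=hull.mean(0),hull=hull)
    return out
def show(o):
    for k,v in o.items(): print(k,'xy',v['c'].round(4),'ang %.1f'%v['ang'],'size',np.round(v['size'],4),'z %.4f'%v['z'],'px',v['px'].round(0))
E
python3 - <<'E'
from h import *
S=load('w2'); o=cass(S,.080,(.43,.60,-.40,-.13),None); show(o)
P=cloud(S[1],*S[2:]); 
for (u,v) in [(230,160),(310,160),(230,220),(190,198)]: print(P[v-3:v+4,u-3:u+4,2].mean().round(4))
im=S[0][:,:,::-1].copy()
for v in o.values(): cv2.polylines(im,[v['hull'].astype(np.int32)],True,(0,0,0),1)
cv2.imwrite('pics/chk.png',im)
# handle & front
h=S[0]; m=(P[...,2]>.085)&(P[...,2]<.105)&(P[...,0]<.415)&(P[...,0]>.38); m[:,:205]=0; m[:,345:]=0
print('handle',np.median(P[m],axis=0),m.sum())
E
```

```text
a xy [ 0.4893 -0.3316] ang 11.6 size [0.0264 0.0397] z 0.0812 px [347. 195.]
b xy [ 0.5386 -0.1904] ang -3.1 size [0.0271 0.0393] z 0.0813 px [193. 138.]
c xy [ 0.4865 -0.259 ] ang 3.5 size [0.0258 0.0399] z 0.0813 px [269. 197.]
d xy [ 0.546  -0.2533] ang 6.8 size [0.0266 0.0395] z 0.0813 px [265. 130.]
e xy [ 0.4299 -0.2653] ang -86.8 size [0.0179 0.3004] z 0.1125 px [272. 252.]
0.0733
0.0867
0.0732
0.0762
handle [ 0.40396913 -0.26520811  0.09644441] 1671
```

View pics/chk.png

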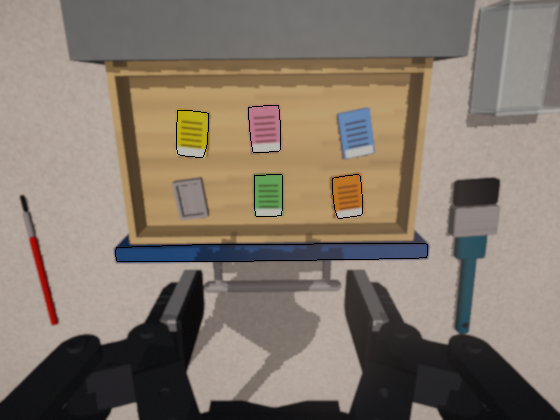

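```bash
cat >> h.py <<'E'
def go(target,yaw):
    """shift in tool axes to world target; turn so tool y has yaw (deg, mod 180)"""
    s=manip.get_state(); Rm=Rq(s['ee_rot']); d=Rm.T@(np.array(target)-s['position'])
    cy=np.degrees(np.arctan2(Rm[1,1],Rm[0,1])); tn=-((yaw-cy+90)%180-90)
    print('t',s['clock'].__round__(2),'pos',s['position'].round(4),'w %.4f'%s['width'],'F',s['contact_force'].round(1),'yaw %.1f'%cy,'tilt',Rm[:2,0].round(4),'q6 %.2f'%s['qpos'][5]); print('  shift',d.round(4),'turn %.1f'%tn,'dist %.3f'%np.linalg.norm(d))
E
python3 - <<'E'
from h import *
go((.4865,-.259,.12),-86.5);go((.4865,-.259,.0745),-86.5)
S=load('w2');o=cass(S,.080,(.443,.60,-.40,-.13),None); show({'e':o['e']})
E
```

```text
t 6.3 pos [ 0.4996 -0.2633  0.2606] w 0.0597 F [-0.2 -0.2 -0.8] yaw -86.8 tilt [ 0.017  -0.0066] q6 0.90
  shift [ 0.1403 -0.0061  0.0152] turn -0.3 dist 0.141
t 6.3 pos [ 0.4996 -0.2633  0.2606] w 0.0597 F [-0.2 -0.2 -0.8] yaw -86.8 tilt [ 0.017  -0.0066] q6 0.90
  shift [ 0.1858 -0.0065  0.0159] turn -0.3 dist 0.187
e xy [ 0.432  -0.2841] ang -86.8 size [0.0157 0.2626] z 0.1125 px [310. 250.]
```

Call:
{"name": "play_rows", "arguments": {
  "plan": [
    [[0.5,0.03,-0.006,0.015,0],[0.5,0.07,-0.006,0.015,0],[0.5,0.11,-0.0065,0.016,0],[0.5,0.15,-0.0065,0.016,0],[0.5,0.175,-0.0065,0.016,0],[0.5,0.186,-0.0065,0.016,0],[0.5,0.186,-0.0065,0.016,0],[1,0.186,-0.0065,0.016,0],[1,0.186,-0.0065,0.016,0],[1,0.186,-0.0065,0.016,0],[1,0.186,-0.0065,0.016,0]]
  ],
  "grip_force": 25
}}

```text
clock: 7.4
position: [0.4871, -0.2594, 0.0755]
ee_rot: [0.023, 0.713, 0.017, -0.7]
contact_force: [-0.1, 0.6, 2.9]
width: 0.027
```

Call:
{"name": "play_rows", "arguments": {
  "plan": [
    [[1,-0.03,0,0,0],[1,-0.08,0,0,0],[1,-0.13,0,0,0],[1,-0.17,-0.03,0,0],[1,-0.175,-0.07,0,0],[1,-0.175,-0.12,0,1],[1,-0.175,-0.17,-0.01,2],[1,-0.175,-0.22,-0.02,3],[1,-0.175,-0.27,-0.03,4],[1,-0.175,-0.32,-0.03,5],[1,-0.175,-0.37,-0.04,6],[1,-0.175,-0.42,-0.04,6.4]]
  ]
}}

```text
clock: 8.6
position: [0.5006, 0.1619, 0.248]
ee_rot: [-0.017, 0.714, -0.022, -0.699]
contact_force: [1.0, 0.1, -0.3]
width: 0.0265
```

Run:
```python
from h import *
go((.53,.225,.25),-93.2)
snap('wrist','w3')
```

```text
t 8.6 pos [0.5006 0.1619 0.248 ] w 0.0265 F [ 1.   0.1 -0.3] yaw -93.2 tilt [ 0.0212 -0.0078] q6 1.82
  shift [-0.0019 -0.0646 -0.0258] turn 0.0 dist 0.070
```

View pics/w3.png

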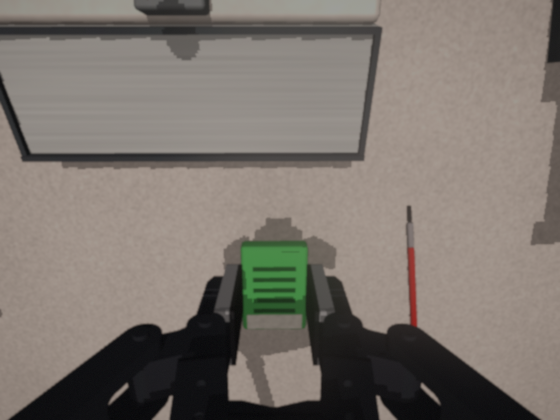

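The green cassette is held level in the fingers (275,285). The plate is seen at cols 0–380, rows 30–160, with its left edge cut off, so I'll shift left.

Call:
{"name": "play_rows", "arguments": {
  "plan": [
    [[1,0,-0.03,0.01,0],[1,0,-0.055,0.015,0],[1,0,-0.062,0.02,0],[1,0,-0.062,0.02,0]]
  ]
}}

```text
clock: 9.05
position: [0.4816, 0.2336, 0.2477]
ee_rot: [-0.018, 0.714, -0.017, -0.7]
contact_force: [0.7, -0.0, 0.4]
width: 0.0268
```

Run:
```python
from h import *
go((.53,.225,.25),-93.2)
im,d,K,R,t=snap('wrist','w4'); P=cloud(d,K,R,t)
m=np.zeros(d.shape,bool); 
# plate region: inside dark rim
g=cv2.cvtColor(im,cv2.COLOR_RGB2HSV)[...,2]
dark=(g<85).astype(np.uint8)
cv2.imwrite('pics/dark.png',dark*255)
# plane fit robust in world over z .045-.085
sel=(P[...,2]>.05)&(P[...,2]<.079)&(d>0)&(P[...,0]>.48)&(g>85)
q=P[sel]
for _ in range(4):
    A=np.c_[q[:,:2],np.ones(len(q))]; c=np.linalg.lstsq(A,q[:,2],rcond=None)[0]; r=q[:,2]-A@c; q=q[abs(r)<2.5*r.std()]
print(c,np.degrees(np.arctan(np.hypot(*c[:2]))),np.degrees(np.arctan2(c[1],c[0])),r.std(),len(q))
```

```text
t 9.05 pos [0.4816 0.2336 0.2477] w 0.0268 F [ 0.7 -0.   0.4] yaw -92.8 tilt [0.0194 0.0012] q6 1.95
  shift [-0.0013  0.0063 -0.0488] turn 0.4 dist 0.049
[ 0.2678562  -0.01416083 -0.08545404] 15.015024435497123 -3.026255611530701 0.0007248148882921695 44348
```

View pics/w4.png

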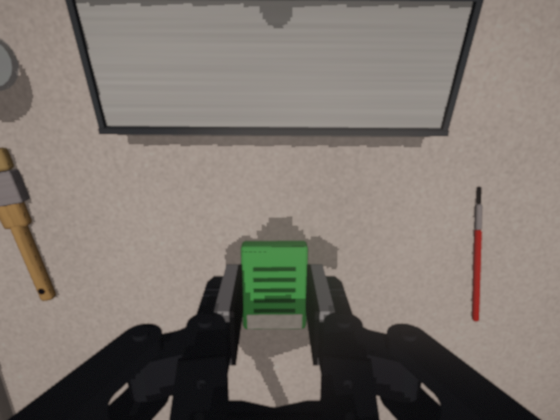

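```bash
cat >> h.py <<'E'
C_PL=np.array([0.2678562,-0.01416083,-0.08545404])
nz=np.array([-C_PL[0],-C_PL[1],1]); nz/=np.linalg.norm(nz)
px_=np.array([C_PL[0],C_PL[1],0]); px_/=np.linalg.norm(px_); px_=px_-nz*(px_@nz); px_/=np.linalg.norm(px_)
py_=np.cross(nz,px_)
E
python3 - <<'E'
from h import *
im,d,K,R,t=load('w4'); P=cloud(d,K,R,t)
g=cv2.cvtColor(im,cv2.COLOR_RGB2HSV)[...,2]
o0=np.array([.577,.225,0]); o0[2]=C_PL@[o0[0],o0[1],1]
L=(P-o0)@np.c_[px_,py_,nz]
m=((g>90)&(abs(L[...,2])<.004)&(d>0)&(abs(L[...,0])<.08)).astype(np.uint8)
m=cv2.morphologyEx(m,cv2.MORPH_CLOSE,np.ones((15,15)))
n,l,st,c=cv2.connectedComponentsWithStats(m); i=1+np.argmax(st[1:,4]); print(st[i])
ys,xs=np.where(l==i)
cd=np.c_[(xs-K[0,2])/K[0,0],(ys-K[1,2])/K[1,1],np.ones(len(xs))]@R; o=-R.T@t
Q=o+cd*(((o0-o)@nz)/(cd@nz))[:,None]; q=(Q-o0)@np.c_[px_,py_]
print(cv2.minAreaRect(q.astype(np.float32)))
# per-column / per-row edges
lo=[q[(abs(q[:,1]-y)<.002),0].min() for y in np.arange(-.1,.11,.05)]; hi=[q[(abs(q[:,1]-y)<.002),0].max() for y in np.arange(-.1,.11,.05)]
a=[q[(abs(q[:,0]-y)<.002),1].min() for y in (-.03,0,.03)];b=[q[(abs(q[:,0]-y)<.002),1].max() for y in (-.03,0,.03)]
print(np.round(lo,4),np.round(hi,4),np.round(a,4),np.round(b,4)); print(o0,px_,py_,nz)
E
```

```text
[   76     0   395   128 46580]
((0.0006236433982849121, 0.005686044692993164), (0.1001148596405983, 0.3008174002170563), 0.27938395738601685)
[-0.0488 -0.0491 -0.0494 -0.0488 -0.0491] [0.0512 0.051  0.0507 0.0505 0.0502] [-0.1446 -0.1444 -0.1445] [0.1559 0.1559 0.1555]
[0.577     0.225     0.0659128] [ 0.96451099 -0.05099108  0.25907232] [5.27935586e-02 9.98605448e-01 3.46944695e-18] [-0.25871103  0.01367735  0.96585792]
```

```bash
cat >> h.py <<'E'
O_PL=np.array([.5781,.2307,.0655])
def slot(y,x=-.015,up=0.0): 
    p=O_PL+x*px_+y*py_; p[2]+=up; return p
E
python3 - <<'E'
from h import *
go(slot(.1,up=.05),-93.0);go(slot(.1,up=.0065),-93)
E
```

```text
t 9.1 pos [0.4821 0.2327 0.2477] w 0.0272 F [ 0.  -1.3 -0.5] yaw -92.8 tilt [0.0198 0.0007] q6 1.95
  shift [ 0.1379 -0.1026 -0.0792] turn 0.2 dist 0.189
t 9.1 pos [0.4821 0.2327 0.2477] w 0.0272 F [ 0.  -1.3 -0.5] yaw -92.8 tilt [0.0198 0.0007] q6 1.95
  shift [ 0.1814 -0.1025 -0.0783] turn 0.2 dist 0.223
```

Call:
{"name": "play_rows", "arguments": {
  "plan": [
    [[1,0.0,-0.035,-0.03,0],[1,0.03,-0.075,-0.06,0],[1,0.07,-0.1025,-0.078,0],[1,0.11,-0.1025,-0.078,0],[1,0.145,-0.1025,-0.078,0],[1,0.165,-0.1025,-0.078,0],[1,0.175,-0.1025,-0.078,0],[1,0.181,-0.1025,-0.078,0],[1,0.181,-0.1025,-0.078,0]]
  ]
}}

```text
clock: 10.0
position: [0.5692, 0.3302, 0.0695]
ee_rot: [-0.018, 0.714, -0.018, -0.7]
contact_force: [-0.1, -0.7, -1.0]
width: 0.0267
```

Call:
{"name": "play_rows", "arguments": {
  "plan": [
    [[1,0.002,0,0,0],[1,0.003,0,0,0],[0.56,0.003,0,0,0],[0.56,0.003,0,0,0],[0.56,0.003,0,0,0],[0.56,-0.02,0,0,0],[0.56,-0.05,0,0,0],[0.56,-0.1,0,0.02,0],[0.56,-0.15,0,0.05,0],[0.56,-0.18,0,0.09,0],[0.56,-0.18,0,0.09,0]]
  ]
}}

```text
clock: 11.1
position: [0.4739, 0.3357, 0.2525]
ee_rot: [-0.019, 0.716, -0.016, -0.698]
contact_force: [1.7, 0.1, -0.3]
width: 0.0373
```

```bash
cat >> h.py <<'E'
def plateview(S):
    roi=(.50,.65,.05,.42); o=cass(S,(nz,nz@O_PL+.008),roi,None,smin={'a':150,'b':120,'c':80,'d':50,'e':60}); 
    P=cloud(S[1],*S[2:])
    for k,v in o.items():
        hm=np.zeros(S[1].shape,np.uint8); cv2.fillConvexPoly(hm,v['hull'].astype(np.int32),1); hm=cv2.erode(hm,np.ones((5,5)))
        q=P[(hm>0)&(S[1]>0)]; l=(q-O_PL)@np.c_[px_,py_,nz]; A=np.c_[l[:,:2],np.ones(len(l))]; c=np.linalg.lstsq(A,l[:,2],rcond=None)[0]
        cc=np.array([*v['c'],0]); cc[2]=(nz@O_PL+.008-nz[0]*cc[0]-nz[1]*cc[1])/nz[2]
        l0=(cc-O_PL)@np.c_[px_,py_,nz]
        print(k,'plate xy',l0[:2].round(4),'top z %.4f'%np.median(l[:,2]),'tilt %.3f'%np.hypot(*c[:2]),'size',np.round(v['size'],4),'ang %.1f'%v['ang'])
E
sed -i 's/inr=(P\[...,0\]>roi\[0\])/inr=(P[...,2]<.105)\&(P[...,0]>roi[0])/' h.py
python3 - <<'E'
from h import *
go((.51,-.26,.25),-86.4)
S=snap('wrist','w5'); plateview(S)
E
```

```text
t 11.1 pos [0.4739 0.3357 0.2525] w 0.0373 F [ 1.7  0.1 -0.3] yaw -92.8 tilt [0.0254 0.0042] q6 2.12
  shift [ 0.0009  0.5933 -0.0652] turn -6.4 dist 0.597
c plate xy [-0.0087  0.1   ] top z 0.0086 tilt 0.005 size [0.0265 0.0298] ang -2.8
```

View pics/w5.png

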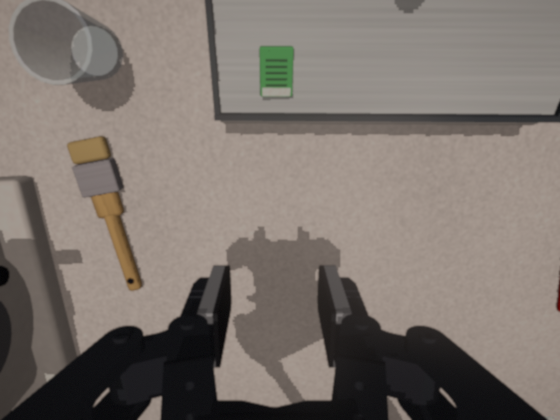

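Green lies flat at plate (≈−0.014, 0.100), with its strip end included. Going back for the next one.

Call:
{"name": "play_rows", "arguments": {
  "plan": [
    [[0.5,0,0.03,0,0],[0.5,0,0.08,0,0],[0.5,0,0.13,0,0],[0.5,0,0.18,0,0],[0.5,0,0.23,-0.01,0],[0.5,0,0.28,-0.02,-1],[0.5,0,0.33,-0.03,-2],[0.5,0,0.38,-0.04,-3],[0.5,0,0.43,-0.05,-4],[0.5,0,0.48,-0.06,-5],[0.5,0,0.53,-0.06,-6],[0.5,0,0.57,-0.06,-6.4]]
  ]
}}

```text
clock: 12.35
position: [0.5059, -0.2399, 0.2483]
ee_rot: [0.021, 0.715, 0.023, -0.699]
contact_force: [1.8, 0.4, 0.1]
width: 0.0423
```

```bash
cat >> h.py <<'E'
DR=(.445,.60,-.40,-.13)
E
python3 - <<'E'
from h import *
S=snap('wrist','w6'); o=cass(S,.080,DR,None); show(o)
for k,v in o.items(): print(k); go((*v['c'],.0735),v['ang']-90)
E
```

```text
a xy [ 0.4893 -0.3316] ang 11.0 size [0.0268 0.0398] z 0.0813 px [376. 213.]
b xy [ 0.5386 -0.1904] ang -3.2 size [0.0269 0.0393] z 0.0814 px [218. 144.]
d xy [ 0.5462 -0.2534] ang 6.7 size [0.0266 0.0395] z 0.0813 px [296. 140.]
e xy [ 0.5462 -0.3331] ang 14.9 size [0.0283 0.0401] z 0.0812 px [388. 149.]
a
t 12.4 pos [ 0.5057 -0.2478  0.2479] w 0.0425 F [ 1.1 -5.2  1.2] yaw -86.7 tilt [ 0.0223 -0.0043] q6 0.93
  shift [0.1744 0.0817 0.0251] turn -7.7 dist 0.194
b
t 12.4 pos [ 0.5057 -0.2478  0.2479] w 0.0425 F [ 1.1 -5.2  1.2] yaw -86.7 tilt [ 0.0223 -0.0043] q6 0.93
  shift [ 0.1749 -0.0564 -0.0323] turn 6.5 dist 0.187
d
t 12.4 pos [ 0.5057 -0.2478  0.2479] w 0.0425 F [ 1.1 -5.2  1.2] yaw -86.7 tilt [ 0.0223 -0.0043] q6 0.93
  shift [ 0.1753  0.007  -0.0362] turn -3.4 dist 0.179
e
t 12.4 pos [ 0.5057 -0.2478  0.2479] w 0.0425 F [ 1.1 -5.2  1.2] yaw -86.7 tilt [ 0.0223 -0.0043] q6 0.93
  shift [ 0.1757  0.0865 -0.0315] turn -11.6 dist 0.198
```

View pics/w6.png

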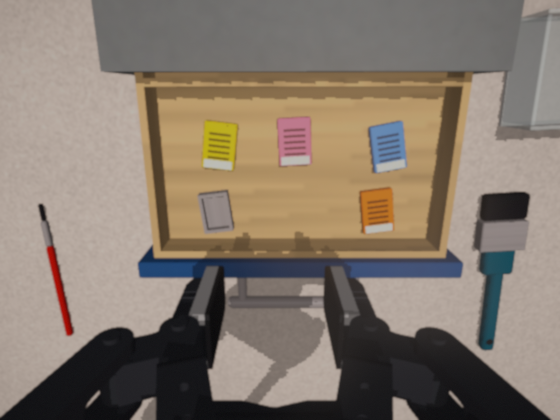

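Call:
{"name": "play_rows", "arguments": {
  "plan": [
    [[0.5,0.03,-0.03,-0.02,4],[0.5,0.07,-0.056,-0.032,6.5],[0.5,0.11,-0.056,-0.032,6.5],[0.5,0.145,-0.056,-0.032,6.5],[0.5,0.165,-0.056,-0.032,6.5],[0.5,0.175,-0.056,-0.032,6.5],[0.5,0.175,-0.056,-0.032,6.5],[1,0.175,-0.056,-0.032,6.5],[1,0.175,-0.056,-0.032,6.5],[1,0.175,-0.056,-0.032,6.5],[1,0.175,-0.056,-0.032,6.5]]
  ]
}}

```text
clock: 13.5
position: [0.5384, -0.1909, 0.0736]
ee_rot: [-0.018, 0.715, -0.021, -0.699]
contact_force: [0.2, -0.3, 0.3]
width: 0.0272
```

Run:
```python
from h import *
go(slot(.05,up=.15),-93)
```

```text
t 13.5 pos [ 0.5384 -0.1909  0.0736] w 0.0272 F [ 0.2 -0.3  0.3] yaw -93.2 tilt [ 0.0227 -0.0045] q6 1.16
  shift [-0.1395 -0.4727 -0.005 ] turn -0.2 dist 0.493
```

Call:
{"name": "play_rows", "arguments": {
  "plan": [
    [[1,-0.03,0,0,0],[1,-0.08,0,0,0],[1,-0.125,-0.02,0,0],[1,-0.15,-0.065,0,0],[1,-0.15,-0.115,0,0],[1,-0.15,-0.165,0,0],[1,-0.15,-0.215,0,0],[1,-0.15,-0.265,0,0],[1,-0.15,-0.315,0,0],[1,-0.15,-0.365,0,0],[1,-0.15,-0.415,0,0],[1,-0.15,-0.455,-0.005,0]]
  ]
}}

```text
clock: 14.7
position: [0.5642, 0.2665, 0.2224]
ee_rot: [-0.018, 0.715, -0.02, -0.699]
contact_force: [0.7, -0.8, 0.1]
width: 0.027
```

Run:
```python
from h import *
go(slot(.05,up=.004),-93)
```

```text
t 14.7 pos [0.5642 0.2665 0.2224] w 0.0270 F [ 0.7 -0.8  0.1] yaw -93.1 tilt [ 0.0227 -0.0039] q6 1.96
  shift [ 0.1568 -0.0154  0.0023] turn -0.1 dist 0.158
```

Call:
{"name": "play_rows", "arguments": {
  "plan": [
    [[1,0.03,-0.0155,0.002,0],[1,0.07,-0.0155,0.002,0],[1,0.11,-0.0155,0.002,0],[1,0.135,-0.0155,0.002,0],[1,0.148,-0.0155,0.002,0],[1,0.154,-0.0155,0.002,0],[1,0.156,-0.0155,0.002,0],[1,0.156,-0.0155,0.002,0]]
  ]
}}

```text
clock: 15.5
position: [0.5666, 0.2815, 0.0679]
ee_rot: [-0.018, 0.715, -0.02, -0.699]
contact_force: [-0.6, 0.1, 0.5]
width: 0.027
```

Call:
{"name": "play_rows", "arguments": {
  "plan": [
    [[0.56,0,0,0,0],[0.56,0,0,0,0],[0.56,0,0,0,0],[0.56,-0.02,0,0,0],[0.56,-0.05,0,0,0],[0.56,-0.1,0,0.02,0],[0.56,-0.15,0,0.05,0],[0.56,-0.18,0,0.09,0],[0.56,-0.18,0,0.09,0]]
  ]
}}

```text
clock: 16.4
position: [0.4711, 0.288, 0.2507]
ee_rot: [-0.019, 0.717, -0.018, -0.697]
contact_force: [0.6, 1.4, -0.4]
width: 0.0378
```

Run:
```python
from h import *
go((.50,-.26,.25),-86.4)
S=snap('wrist','w7'); plateview(S)
```

```text
t 16.4 pos [0.4711 0.288  0.2507] w 0.0378 F [ 0.6  1.4 -0.4] yaw -93.0 tilt [0.0289 0.0001] q6 2.06
  shift [ 0.0015  0.5457 -0.0577] turn -6.6 dist 0.549
b plate xy [-0.0077  0.0511] top z 0.0087 tilt 0.006 size [0.0259 0.0295] ang -3.0
c plate xy [-0.009   0.0996] top z 0.0087 tilt 0.002 size [0.0273 0.0304] ang -3.0
```

View pics/w7.png

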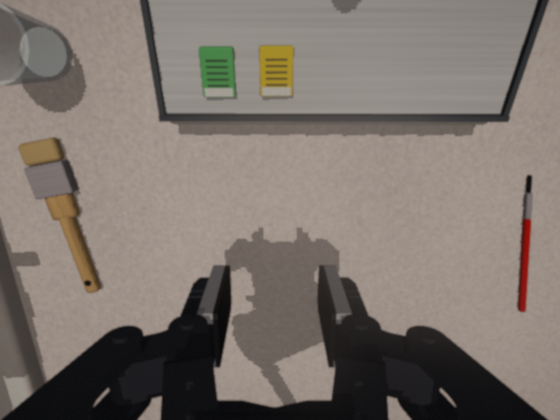

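Green and yellow are both flat and side by side. Next is pink.

Call:
{"name": "play_rows", "arguments": {
  "plan": [
    [[0.5,0,0.03,0,0],[0.5,0,0.08,0,0],[0.5,0,0.13,0,0],[0.5,0,0.18,0,0],[0.5,0,0.23,-0.01,0],[0.5,0,0.28,-0.02,-1],[0.5,0,0.33,-0.03,-2],[0.5,0,0.38,-0.04,-3],[0.5,0,0.43,-0.05,-4],[0.5,0,0.48,-0.055,-5],[0.5,0,0.53,-0.058,-6],[0.5,0,0.545,-0.058,-6.4]]
  ]
}}

```text
clock: 17.65
position: [0.5005, -0.2651, 0.2488]
ee_rot: [0.021, 0.716, 0.019, -0.697]
contact_force: [0.3, 1.1, -0.1]
width: 0.0427
```

Run:
```python
from h import *
S=snap('wrist','w8'); o=cass(S,.080,DR,None); show(o)
for k,v in o.items(): print(k); go((*v['c'],.0735),v['ang']-90)
```

```text
a xy [ 0.4907 -0.3315] ang 11.3 size [0.0266 0.0396] z 0.0812 px [346. 200.]
d xy [ 0.5474 -0.2532] ang 6.6 size [0.0266 0.0394] z 0.0813 px [261. 134.]
e xy [ 0.5479 -0.333 ] ang 14.8 size [0.0282 0.0411] z 0.0812 px [359. 135.]
a
t 17.7 pos [ 0.5004 -0.2668  0.2486] w 0.0426 F [ 0.1 -2.5  0.7] yaw -86.9 tilt [ 0.0264 -0.0039] q6 0.89
  shift [0.175  0.0631 0.0178] turn -8.2 dist 0.187
d
t 17.7 pos [ 0.5004 -0.2668  0.2486] w 0.0426 F [ 0.1 -2.5  0.7] yaw -86.9 tilt [ 0.0264 -0.0039] q6 0.89
  shift [ 0.1762 -0.0119 -0.0431] turn -3.5 dist 0.182
e
t 17.7 pos [ 0.5004 -0.2668  0.2486] w 0.0426 F [ 0.1 -2.5  0.7] yaw -86.9 tilt [ 0.0264 -0.0039] q6 0.89
  shift [ 0.1766  0.0678 -0.0392] turn -11.6 dist 0.193
```

Call:
{"name": "play_rows", "arguments": {
  "plan": [
    [[0.5,0.03,-0.01,-0.03,-2],[0.5,0.07,-0.012,-0.042,-3.5],[0.5,0.11,-0.012,-0.042,-3.5],[0.5,0.145,-0.012,-0.042,-3.5],[0.5,0.165,-0.012,-0.0425,-3.5],[0.5,0.176,-0.012,-0.0425,-3.5],[0.5,0.176,-0.012,-0.0425,-3.5],[1,0.176,-0.012,-0.0425,-3.5],[1,0.176,-0.012,-0.0425,-3.5],[1,0.176,-0.012,-0.0425,-3.5],[1,0.176,-0.012,-0.0425,-3.5]]
  ]
}}

```text
clock: 18.8
position: [0.5469, -0.2532, 0.074]
ee_rot: [0.043, 0.715, 0.039, -0.696]
contact_force: [0.3, -0.3, 0.5]
width: 0.027
```

Run:
```python
from h import *
go(slot(.0,up=.15),-93)
```

```text
t 18.8 pos [ 0.5469 -0.2532  0.074 ] w 0.0270 F [ 0.3 -0.3  0.5] yaw -83.4 tilt [ 0.0268 -0.0042] q6 0.89
  shift [-0.1392 -0.4785 -0.0763] turn 9.6 dist 0.504
```

Call:
{"name": "play_rows", "arguments": {
  "plan": [
    [[1,-0.03,0,0,0],[1,-0.08,0,0,0],[1,-0.125,-0.02,0,0],[1,-0.15,-0.065,-0.01,1],[1,-0.15,-0.115,-0.02,2],[1,-0.15,-0.165,-0.028,4],[1,-0.15,-0.215,-0.036,5],[1,-0.15,-0.265,-0.044,6],[1,-0.15,-0.315,-0.052,7],[1,-0.15,-0.365,-0.06,8],[1,-0.15,-0.415,-0.068,9],[1,-0.15,-0.46,-0.076,9.6]]
  ]
}}

```text
clock: 20.0
position: [0.5647, 0.2125, 0.2229]
ee_rot: [-0.017, 0.717, -0.02, -0.697]
contact_force: [0.8, -1.0, -0.6]
width: 0.0267
```

Run:
```python
from h import *
go(slot(.0,up=.0048),-93)
```

```text
t 20.0 pos [0.5647 0.2125 0.2229] w 0.0267 F [ 0.8 -1.  -0.6] yaw -93.0 tilt [ 0.0276 -0.0043] q6 1.88
  shift [ 0.1563 -0.0194  0.0064] turn 0.0 dist 0.158
```

Call:
{"name": "play_rows", "arguments": {
  "plan": [
    [[1,0.03,-0.0195,0.013,0],[1,0.06,-0.0195,0.013,0],[1,0.09,-0.0195,0.013,0],[1,0.115,-0.0195,0.013,0],[1,0.13,-0.0195,0.013,0],[1,0.14,-0.0195,0.013,0],[1,0.14,-0.0195,0.013,0]]
  ]
}}

```text
clock: 20.7
position: [0.5557, 0.2317, 0.0814]
ee_rot: [-0.017, 0.716, -0.02, -0.698]
contact_force: [0.3, 0.3, 0.0]
width: 0.0269
```

Run:
```python
from h import *
go(slot(.0,-.022,up=.0048),-93)
```

```text
t 20.7 pos [0.5557 0.2317 0.0814] w 0.0269 F [0.3 0.3 0. ] yaw -93.0 tilt [ 0.0251 -0.005 ] q6 1.92
  shift [ 0.0168 -0.0002 -0.0007] turn 0.0 dist 0.017
```

Call:
{"name": "play_rows", "arguments": {
  "plan": [
    [[1,0.009,0,0,0],[1,0.014,0,0,0],[1,0.017,0,0,0],[1,0.017,0,0,0],[0.56,0.017,0,0,0],[0.56,0.017,0,0,0],[0.56,0.017,0,0,0],[0.56,-0.01,0,0,0],[0.56,-0.05,0,0.01,0],[0.56,-0.1,0,0.03,0],[0.56,-0.15,0,0.06,0],[0.56,-0.165,0,0.08,0]]
  ]
}}

```text
clock: 21.9
position: [0.4724, 0.2372, 0.2478]
ee_rot: [-0.018, 0.717, -0.019, -0.696]
contact_force: [0.7, 0.7, -0.1]
width: 0.0378
```

Run:
```python
from h import *
go((.50,-.26,.25),-86.4)
S=snap('wrist','w9'); plateview(S)
```

```text
t 21.9 pos [0.4724 0.2372 0.2478] w 0.0378 F [ 0.7  0.7 -0.1] yaw -93.0 tilt [ 0.0302 -0.0031] q6 1.97
  shift [ 2.00e-04  4.95e-01 -5.37e-02] turn -6.6 dist 0.498
b plate xy [-0.0079  0.0511] top z 0.0087 tilt 0.007 size [0.0262 0.0289] ang -2.9
c plate xy [-0.0092  0.0993] top z 0.0087 tilt 0.003 size [0.0279 0.0313] ang -3.1
d plate xy [-0.0189  0.0007] top z 0.0087 tilt 0.004 size [0.0279 0.0371] ang -2.9
```

View pics/w9.png

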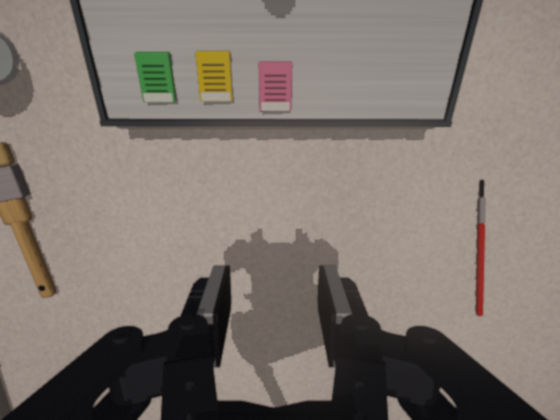

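Three are flat on the plate. Next is blue (e) or orange (a).

Call:
{"name": "play_rows", "arguments": {
  "plan": [
    [[0.5,0,0.03,0,0],[0.5,0,0.08,0,0],[0.5,0,0.13,0,0],[0.5,0,0.18,0,0],[0.5,0,0.23,-0.01,0],[0.5,0,0.28,-0.02,-1],[0.5,0,0.33,-0.03,-2],[0.5,0,0.38,-0.04,-3],[0.5,0,0.43,-0.05,-4],[0.5,0,0.47,-0.055,-5],[0.5,0,0.495,-0.055,-6],[0.5,0,0.495,-0.055,-6.4]]
  ]
}}

```text
clock: 23.15
position: [0.4981, -0.2633, 0.2516]
ee_rot: [0.021, 0.717, 0.019, -0.696]
contact_force: [-0.2, 0.5, 0.1]
width: 0.0422
```

Run:
```python
from h import *
S=snap('wrist','w10'); o=cass(S,.080,DR,None); show(o)
for k,v in o.items(): print(k); go((*v['c'],.0735),v['ang']-90)
```

```text
a xy [ 0.4916 -0.3315] ang 11.5 size [0.0264 0.0397] z 0.0813 px [352. 197.]
e xy [ 0.5488 -0.3329] ang 14.9 size [0.0282 0.0409] z 0.0812 px [360. 134.]
a
t 23.2 pos [ 0.498  -0.2608  0.2517] w 0.0428 F [ 0.8 -0.  -0.7] yaw -86.7 tilt [ 0.0293 -0.0002] q6 0.89
  shift [0.178  0.0698 0.0156] turn -8.2 dist 0.192
e
t 23.2 pos [ 0.498  -0.2608  0.2517] w 0.0428 F [ 0.8 -0.  -0.7] yaw -86.7 tilt [ 0.0293 -0.0002] q6 0.89
  shift [ 0.1796  0.0745 -0.0413] turn -11.5 dist 0.199
```

View pics/w10.png

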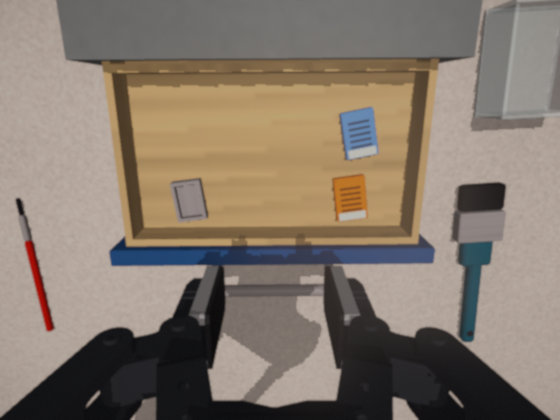

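Call:
{"name": "play_rows", "arguments": {
  "plan": [
    [[0.56,0.02,0.04,-0.03,-7],[0.56,0.06,0.0745,-0.04,-11.5],[0.56,0.1,0.0745,-0.04,-11.5],[0.56,0.14,0.0745,-0.04,-11.5],[0.56,0.165,0.0745,-0.04,-11.5],[0.56,0.178,0.0745,-0.04,-11.5],[0.56,0.179,0.0745,-0.04,-11.5],[1,0.179,0.0745,-0.04,-11.5],[1,0.179,0.0745,-0.04,-11.5],[1,0.179,0.0745,-0.04,-11.5],[1,0.179,0.0745,-0.04,-11.5]]
  ]
}}

```text
clock: 24.3
position: [0.5479, -0.3333, 0.0753]
ee_rot: [0.093, 0.712, 0.089, -0.69]
contact_force: [0.2, 0.1, -0.1]
width: 0.0269
```

Run:
```python
from h import *
go(slot(-.05,up=.15),-93)
```

```text
t 24.3 pos [ 0.5479 -0.3333  0.0753] w 0.0269 F [ 0.2  0.1 -0.1] yaw -75.2 tilt [ 0.0309 -0.0015] q6 0.64
  shift [-0.1366 -0.4931 -0.1484] turn 17.8 dist 0.533
```

Call:
{"name": "play_rows", "arguments": {
  "plan": [
    [[1,-0.04,0,0,0],[1,-0.085,0,0,0],[1,-0.125,-0.02,-0.006,0],[1,-0.15,-0.06,-0.018,2],[1,-0.15,-0.107,-0.032,4],[1,-0.15,-0.154,-0.046,6],[1,-0.15,-0.201,-0.06,8],[1,-0.15,-0.248,-0.075,10],[1,-0.15,-0.295,-0.089,12],[1,-0.15,-0.342,-0.103,14],[1,-0.15,-0.389,-0.117,16],[1,-0.15,-0.436,-0.131,17.8]]
  ]
}}

```text
clock: 25.5
position: [0.5582, 0.1238, 0.2257]
ee_rot: [-0.019, 0.718, -0.019, -0.695]
contact_force: [0.7, 0.0, -0.5]
width: 0.0266
```

Run:
```python
from h import *
go(slot(-.05,-.018,up=.006),-93)
```

```text
t 25.5 pos [0.5582 0.1238 0.2257] w 0.0266 F [ 0.7  0.  -0.5] yaw -93.1 tilt [ 0.0323 -0.0014] q6 1.73
  shift [ 0.1587 -0.0577  0.0083] turn -0.1 dist 0.169
```

Call:
{"name": "play_rows", "arguments": {
  "plan": [
    [[1,0.02,-0.03,0.004,0],[1,0.05,-0.0575,0.008,0],[1,0.09,-0.0575,0.008,0],[1,0.12,-0.0575,0.008,0],[1,0.14,-0.0575,0.008,0],[1,0.152,-0.0575,0.008,0],[1,0.158,-0.0575,0.008,0],[1,0.1595,-0.0575,0.008,0],[1,0.1595,-0.0575,0.008,0]]
  ]
}}

```text
clock: 26.4
position: [0.5577, 0.1814, 0.0675]
ee_rot: [-0.019, 0.718, -0.019, -0.696]
contact_force: [-4.0, -0.5, 3.9]
width: 0.0264
```

Call:
{"name": "play_rows", "arguments": {
  "plan": [
    [[0.56,0,0,0,0],[0.56,0,0,0,0],[0.56,0,0,0,0],[0.56,-0.02,0,0,0],[0.56,-0.05,0,0,0],[0.56,-0.1,0,0.02,0],[0.56,-0.15,0,0.05,0],[0.56,-0.18,0,0.09,0],[0.56,-0.18,0,0.09,0]]
  ]
}}

```text
clock: 27.3
position: [0.4608, 0.1871, 0.2489]
ee_rot: [-0.019, 0.72, -0.018, -0.694]
contact_force: [1.0, 0.1, 0.6]
width: 0.0373
```

Run:
```python
from h import *
go((.49,-.28,.25),-86.4)
S=snap('wrist','w11'); plateview(S)
```

```text
t 27.3 pos [0.4608 0.1871 0.2489] w 0.0373 F [1.  0.1 0.6] yaw -93.0 tilt [0.037  0.0008] q6 1.88
  shift [-4.000e-04  4.648e-01 -5.400e-02] turn -6.6 dist 0.468
b plate xy [-0.0078  0.0508] top z 0.0087 tilt 0.006 size [0.0265 0.0299] ang -3.0
c plate xy [-0.0096  0.0994] top z 0.0087 tilt 0.005 size [0.0282 0.0324] ang -4.2
d plate xy [-0.019   0.0004] top z 0.0087 tilt 0.003 size [0.0284 0.0373] ang -3.0
e plate xy [-0.017  -0.0496] top z 0.0087 tilt 0.010 size [0.0274 0.0378] ang -3.0
```

View pics/w11.png

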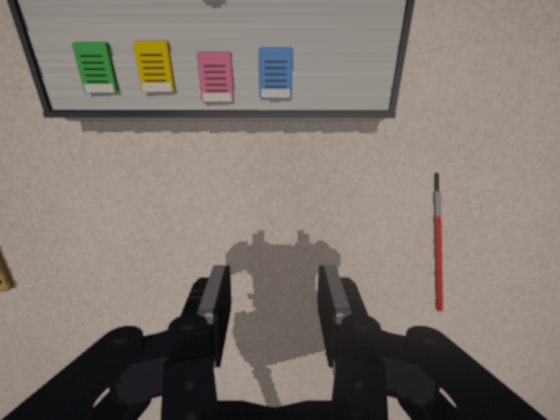

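Call:
{"name": "play_rows", "arguments": {
  "plan": [
    [[0.56,0,0.03,0,0],[0.56,0,0.08,0,0],[0.56,0,0.13,0,0],[0.56,0,0.18,0,0],[0.56,0,0.23,-0.01,0],[0.56,0,0.28,-0.02,-1],[0.56,0,0.33,-0.03,-2],[0.56,0,0.38,-0.04,-3],[0.56,0,0.42,-0.05,-4],[0.56,0,0.45,-0.054,-6],[0.56,0,0.465,-0.054,-6.4],[0.56,0,0.465,-0.054,-6.4]]
  ]
}}

```text
clock: 28.55
position: [0.4899, -0.282, 0.2474]
ee_rot: [0.019, 0.719, 0.02, -0.694]
contact_force: [0.6, 0.4, 0.0]
width: 0.0376
```

Run:
```python
from h import *
S=snap('wrist','w12'); o=cass(S,.080,DR,None); show(o)
for k,v in o.items(): print(k); go((*v['c'],.0735),v['ang']-90)
```

```text
a xy [ 0.4916 -0.3316] ang 11.5 size [0.0264 0.0397] z 0.0813 px [332. 190.]
a
t 28.6 pos [ 0.4898 -0.2801  0.2478] w 0.0376 F [ 0.1  0.3 -0.7] yaw -86.7 tilt [0.035  0.0028] q6 0.85
  shift [0.1741 0.0516 0.0073] turn -8.2 dist 0.182
```

View pics/w12.png

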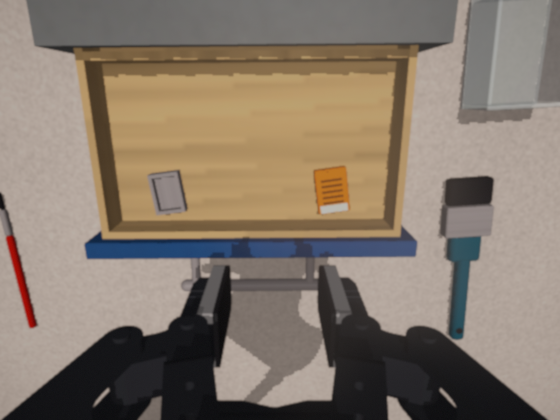

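Only orange (332,190) and the mould (167,192) are left in the drawer.

Call:
{"name": "play_rows", "arguments": {
  "plan": [
    [[0.56,0.02,0.035,0.005,-5],[0.56,0.06,0.0515,0.008,-8.2],[0.56,0.1,0.0515,0.008,-8.2],[0.56,0.14,0.0515,0.008,-8.2],[0.56,0.163,0.0515,0.008,-8.2],[0.56,0.1735,0.0515,0.008,-8.2],[0.56,0.1745,0.0515,0.008,-8.2],[1,0.1745,0.0515,0.008,-8.2],[1,0.1745,0.0515,0.008,-8.2],[1,0.1745,0.0515,0.008,-8.2],[1,0.1745,0.0515,0.008,-8.2]]
  ]
}}

```text
clock: 29.7
position: [0.4913, -0.3319, 0.0741]
ee_rot: [0.071, 0.716, 0.07, -0.691]
contact_force: [-1.0, -0.4, 3.7]
width: 0.0268
```

Run:
```python
from h import *
go(slot(-.1,-.018,up=.15),-93)
```

```text
t 29.7 pos [ 0.4913 -0.3319  0.0741] w 0.0268 F [-1.  -0.4  3.7] yaw -78.6 tilt [0.0364 0.0016] q6 0.63
  shift [-0.1336 -0.4409 -0.1597] turn 14.4 dist 0.488
```

Call:
{"name": "play_rows", "arguments": {
  "plan": [
    [[1,-0.04,0,0,0],[1,-0.085,0,0,0],[1,-0.125,-0.02,-0.007,0],[1,-0.145,-0.06,-0.021,2],[1,-0.145,-0.107,-0.038,4],[1,-0.145,-0.154,-0.055,6],[1,-0.145,-0.2,-0.072,8],[1,-0.145,-0.246,-0.089,10],[1,-0.145,-0.292,-0.106,12],[1,-0.145,-0.338,-0.122,14],[1,-0.145,-0.384,-0.14,14.4],[1,-0.145,-0.42,-0.153,14.4]]
  ]
}}

```text
clock: 30.9
position: [0.5527, 0.1127, 0.2227]
ee_rot: [-0.019, 0.72, -0.017, -0.693]
contact_force: [0.5, 0.1, 0.3]
width: 0.0269
```

Run:
```python
from h import *
go(slot(-.1,-.018,up=.0052),-93)
```

```text
t 30.9 pos [0.5527 0.1127 0.2227] w 0.0269 F [0.5 0.1 0.3] yaw -92.9 tilt [0.0376 0.0024] q6 1.70
  shift [ 0.1567 -0.0185  0.0041] turn 0.1 dist 0.158
```

Call:
{"name": "play_rows", "arguments": {
  "plan": [
    [[1,0.02,-0.012,0.004,0],[1,0.06,-0.0185,0.004,0],[1,0.1,-0.0185,0.004,0],[1,0.13,-0.0185,0.004,0],[1,0.147,-0.0185,0.004,0],[1,0.155,-0.0185,0.004,0],[1,0.157,-0.0185,0.004,0],[1,0.157,-0.0185,0.004,0]]
  ]
}}

```text
clock: 31.7
position: [0.5547, 0.1316, 0.0664]
ee_rot: [-0.019, 0.719, -0.017, -0.694]
contact_force: [-1.4, -0.0, 1.8]
width: 0.0271
```

Call:
{"name": "play_rows", "arguments": {
  "plan": [
    [[0.56,0,0,0,0],[0.56,0,0,0,0],[0.56,0,0,0,0],[0.56,-0.02,0,0,0],[0.56,-0.05,0,0,0],[0.56,-0.1,0,0.02,0],[0.56,-0.15,-0.02,0.05,0],[0.56,-0.18,-0.06,0.07,0],[0.56,-0.18,-0.09,0.07,0],[0.56,-0.18,-0.09,0.07,0]]
  ]
}}

```text
clock: 32.7
position: [0.4833, 0.2293, 0.2474]
ee_rot: [-0.019, 0.722, -0.013, -0.692]
contact_force: [0.3, -0.7, -0.0]
width: 0.0376
```

Run:
```python
from h import *
go((.40,-.26,.25),3.6)
S=snap('wrist','w13'); plateview(S); snap('top','t13')
```

```text
t 32.7 pos [0.4833 0.2293 0.2474] w 0.0376 F [ 0.3 -0.7 -0. ] yaw -92.6 tilt [0.0423 0.0077] q6 1.94
  shift [-0.0099  0.4926  0.0602] turn 83.8 dist 0.496
a plate xy [-0.0136 -0.0988] top z 0.0087 tilt 0.007 size [0.0271 0.0305] ang -2.8
b plate xy [-0.0077  0.0511] top z 0.0087 tilt 0.002 size [0.0262 0.0291] ang -2.6
c plate xy [-0.0119  0.0992] top z 0.0087 tilt 0.003 size [0.0281 0.0367] ang -2.7
d plate xy [-0.0164  0.0007] top z 0.0087 tilt 0.003 size [0.028  0.0316] ang -2.6
e plate xy [-0.0127 -0.0492] top z 0.0086 tilt 0.005 size [0.0275 0.0312] ang -2.6
```

View pics/w13.png

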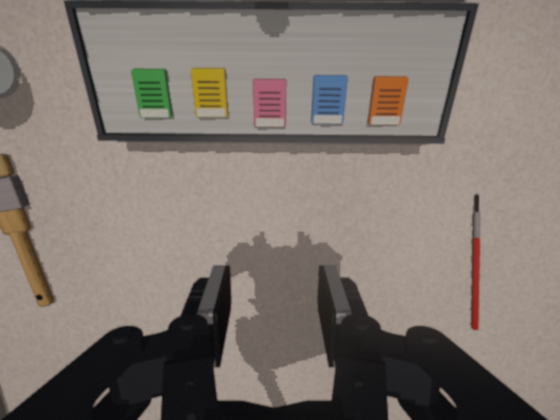

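View pics/t13.png

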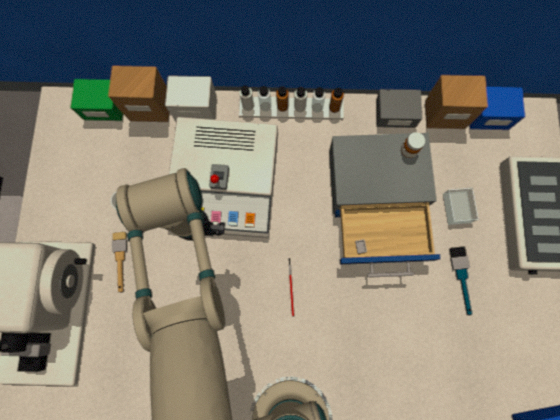

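All five are flat inside the rims (green to orange at y = 0.10, 0.05, 0, −0.05, −0.10). Only the mould is left in the drawer. Next I'll push the drawer home by its bar.

Run:
```python
from h import *
go((.365,-.267,.24),-86.4)
```

```text
t 32.8 pos [0.4828 0.2253 0.2445] w 0.0375 F [ 0.5 -0.2 -0.5] yaw -92.8 tilt [0.0374 0.0022] q6 1.93
  shift [-0.001   0.4974  0.0938] turn -6.4 dist 0.506
```

Call:
{"name": "play_rows", "arguments": {
  "plan": [
    [[1,0,0.03,0.03,0],[1,0,0.075,0.045,0],[1,0,0.12,0.06,0],[1,0,0.167,0.075,0],[1,0,0.215,0.085,0],[1,0,0.264,0.094,-1],[1,0,0.313,0.094,-2],[1,0,0.362,0.094,-3],[1,0,0.41,0.094,-4],[1,0,0.455,0.094,-5],[1,0,0.49,0.094,-6],[1,0,0.497,0.094,-6.4]]
  ]
}}

```text
clock: 34.0
position: [0.3635, -0.2713, 0.2379]
ee_rot: [0.02, 0.719, 0.02, -0.694]
contact_force: [-0.4, 0.5, -0.3]
width: 0.0004
```

Run:
```python
from h import *
go((.365,-.267,.073),-86.4)
S=snap('wrist','w14')
P=cloud(S[1],*S[2:]); m=(P[...,2]>.085)&(P[...,2]<.105)&(P[...,0]<.425)&(P[...,0]>.38)&(abs(P[...,1]+.267)<.06)
print('handle',np.median(P[m],axis=0),P[m].min(0),m.sum())
```

```text
t 34.0 pos [ 0.3635 -0.2713  0.2379] w 0.0004 F [-0.4  0.5 -0.3] yaw -86.7 tilt [0.0355 0.001 ] q6 0.69
  shift [ 0.1649 -0.0044  0.0041] turn -0.3 dist 0.165
handle [ 0.4052199  -0.26508762  0.09667862] [ 0.39541834 -0.32689519  0.09065043] 2617
```

View pics/w14.png

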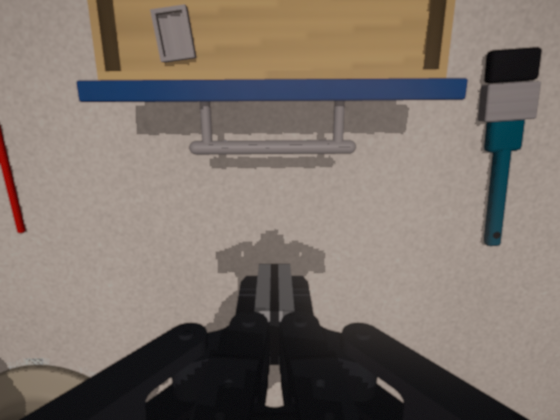

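Call:
{"name": "play_rows", "arguments": {
  "plan": [
    [[1,0.04,-0.004,0.004,0],[1,0.085,-0.004,0.004,0],[1,0.125,-0.004,0.004,0],[1,0.155,-0.004,0.004,0],[1,0.163,-0.004,0.004,0],[1,0.163,-0.004,-0.005,0],[1,0.163,-0.004,-0.015,0],[1,0.163,-0.004,-0.03,0],[1,0.163,-0.004,-0.05,0],[1,0.163,-0.004,-0.075,0],[1,0.163,-0.004,-0.1,0],[1,0.163,-0.004,-0.12,0]]
  ]
}}

```text
clock: 35.25
position: [0.4917, -0.2587, 0.0805]
ee_rot: [0.021, 0.72, 0.021, -0.693]
contact_force: [-1.4, -1.4, -1.8]
width: -0.0002
```

Call:
{"name": "play_rows", "arguments": {
  "plan": [
    [[1,0,0,-0.012,0],[1,0,0,-0.022,0],[1,0,0,-0.03,0],[1,0,0,-0.036,0],[1,0,0,-0.04,0],[1,0,0,-0.042,0]]
  ]
}}

```text
clock: 35.85
position: [0.5333, -0.2563, 0.0822]
ee_rot: [0.021, 0.72, 0.021, -0.694]
contact_force: [-4.8, -1.1, 2.3]
width: 0.0001
```

Call:
{"name": "play_rows", "arguments": {
  "plan": [
    [[1,0,0,-0.003,0],[1,0,0,-0.006,0],[1,0,0,-0.008,0],[1,0,0,-0.008,0]]
  ]
}}

```text
clock: 36.25
position: [0.5334, -0.2562, 0.0822]
ee_rot: [0.022, 0.714, 0.022, -0.699]
contact_force: [-17.9, -3.9, 10.2]
width: -0.0002
```

Call:
{"name": "play_rows", "arguments": {
  "plan": [
    [[1,0,0,0.01,0],[1,0,0,0.03,0],[1,-0.03,0,0.05,0],[1,-0.08,0,0.06,0],[1,-0.13,0,0.06,0],[1,-0.17,0,0.06,0],[1,-0.17,0,0.06,0]]
  ]
}}

```text
clock: 36.95
position: [0.4729, -0.2622, 0.2578]
ee_rot: [0.024, 0.718, 0.019, -0.695]
contact_force: [0.1, -1.0, 0.8]
width: 0.0003
```

Run:
```python
from h import *
go((.56,.225,.25),-93)
S=snap('wrist','w15'); snap('top','t15')
P=cloud(S[1],*S[2:]); m=(P[...,2]>.085)&(P[...,2]<.105)&(P[...,0]<.575)&(P[...,0]>.53)&(abs(P[...,1]+.257)<.04)
print('handle',np.median(P[m],axis=0),P[m].min(0),m.sum())
```

```text
t 36.95 pos [ 0.4729 -0.2622  0.2578] w 0.0003 F [ 0.1 -1.   0.8] yaw -86.5 tilt [ 0.0332 -0.0072] q6 0.86
  shift [ 0.0072 -0.4811 -0.1164] turn 6.5 dist 0.495
handle [ 0.55075533 -0.25689495  0.0969692 ] [ 0.54332645 -0.29694031  0.09232132] 1411
```

View pics/w15.png

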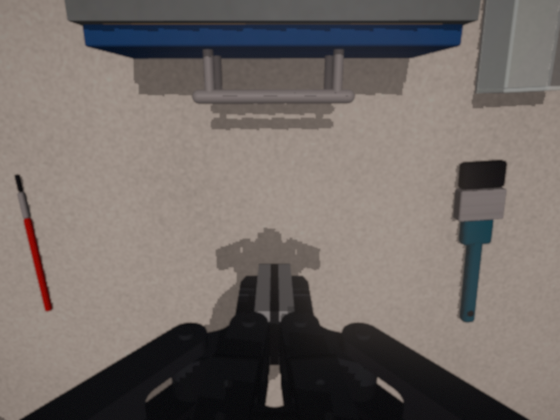

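View pics/t15.png

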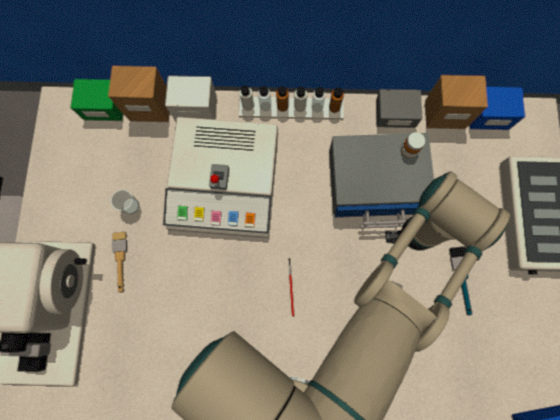

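The drawer front is flush with the cabinet, and the lower bar is hidden beneath the upper one. I'll check the two bars' x against each other in the top view.

Run:
```python
from h import *
for n in ['t1','t15']:
  im,d,K,R,t=load(n); P=cloud(d,K,R,t)
  cv2.imwrite('pics/z_%s.png'%n,cv2.resize(im[195:250,345:425,::-1],None,fx=8,fy=8,interpolation=2))
  g=cv2.cvtColor(im,cv2.COLOR_RGB2GRAY).astype(float)
  print(n,(g[205:245,374:380].mean(1)).round(0).tolist())
im,d,K,R,t=load('t15')
for v in (218,220,222,224,226,228,230,232): print(v,ray(np.array([377.]),np.array([float(v)]),.094,K,R,t)[0].round(4),ray(np.array([377.]),np.array([float(v)]),.044,K,R,t)[0].round(4))
```

```text
t1 [51.0, 61.0, 62.0, 59.0, 39.0, 25.0, 27.0, 26.0, 26.0, 28.0, 56.0, 96.0, 108.0, 106.0, 101.0, 96.0, 92.0, 91.0, 90.0, 89.0, 95.0, 101.0, 111.0, 120.0, 131.0, 138.0, 143.0, 147.0, 149.0, 150.0, 150.0, 148.0, 147.0, 144.0, 140.0, 136.0, 130.0, 120.0, 114.0, 112.0]
t15 [49.0, 58.0, 62.0, 57.0, 35.0, 22.0, 23.0, 27.0, 25.0, 26.0, 57.0, 97.0, 112.0, 114.0, 112.0, 116.0, 124.0, 125.0, 114.0, 102.0, 121.0, 117.0, 124.0, 170.0, 179.0, 158.0, 124.0, 113.0, 121.0, 150.0, 160.0, 126.0, 110.0, 127.0, 162.0, 179.0, 180.0, 178.0, 179.0, 181.0]
218 [ 0.56   -0.2347  0.094 ] [ 0.5706 -0.2451  0.044 ]
220 [ 0.5542 -0.2346  0.094 ] [ 0.5646 -0.2449  0.044 ]
222 [ 0.5484 -0.2345  0.094 ] [ 0.5585 -0.2448  0.044 ]
224 [ 0.5426 -0.2344  0.094 ] [ 0.5525 -0.2447  0.044 ]
226 [ 0.5368 -0.2343  0.094 ] [ 0.5465 -0.2445  0.044 ]
228 [ 0.531  -0.2341  0.094 ] [ 0.5405 -0.2444  0.044 ]
230 [ 0.5253 -0.234   0.094 ] [ 0.5345 -0.2443  0.044 ]
232 [ 0.5195 -0.2339  0.094 ] [ 0.5285 -0.2442  0.044 ]
```

View pics/z_t15.png

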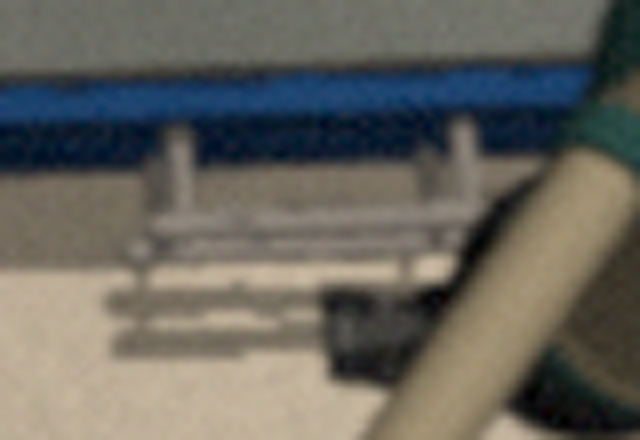

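Both bars sit at the same x to within about 1 mm, so the drawer is home. Next is the lever.

Call:
{"name": "play_rows", "arguments": {
  "plan": [
    [[1,0,-0.03,-0.01,0],[1,0,-0.075,-0.02,0],[1,0,-0.12,-0.03,0],[1,0,-0.167,-0.04,1],[1,0,-0.215,-0.05,2],[1,0,-0.262,-0.062,3],[1,0,-0.31,-0.074,4],[1,0,-0.358,-0.086,5],[1,0,-0.405,-0.098,6],[1,0,-0.45,-0.11,6.5],[1,0,-0.48,-0.116,6.5],[1,0,-0.484,-0.116,6.5]]
  ]
}}

```text
clock: 38.25
position: [0.5556, 0.2336, 0.2505]
ee_rot: [-0.017, 0.714, -0.017, -0.7]
contact_force: [-0.0, -0.7, -0.7]
width: 0.0001
```

Run:
```python
from h import *
S=snap('wrist','w16'); im=S[0].astype(int); P=cloud(S[1],*S[2:])
red=(im[...,0]>120)&(im[...,1]<60)&(im[...,2]<60)&(P[...,2]>.13); q=P[red]; print(len(q),q.min(0).round(4),q.max(0).round(4),np.median(q,axis=0).round(4))
vs,us=np.where(red); print(us.min(),us.max(),vs.min(),vs.max())
u,v=(us.min()+us.max())/2,(vs.min()+vs.max())/2
print(ray(np.array([u]),np.array([v]),.155,*S[2:]))
go((.58,.2305,.143),-93)
plateview(S)
```

```text
1071 [0.6365 0.2165 0.1621] [0.6588 0.2377 0.3961] [0.6488 0.227  0.168 ]
261 468 48 364
[[0.55743636 0.17266326 0.155     ]]
t 38.3 pos [0.5552 0.2321 0.2507] w -0.0001 F [-0.1  0.5 -0.9] yaw -92.8 tilt [ 0.0189 -0.0007] q6 1.90
  shift [ 0.1082  0.0005 -0.0228] turn 0.2 dist 0.111
a plate xy [-0.0129 -0.0988] top z 0.0086 tilt 0.008 size [0.0269 0.0312] ang -2.7
b plate xy [-0.0079  0.051 ] top z 0.0087 tilt 0.002 size [0.0261 0.0306] ang -2.5
c plate xy [-0.0098  0.0991] top z 0.0086 tilt 0.000 size [0.0279 0.0356] ang -2.8
d plate xy [-0.0156  0.0006] top z 0.0086 tilt 0.006 size [0.0279 0.0334] ang -2.7
e plate xy [-0.0123 -0.0492] top z 0.0085 tilt 0.004 size [0.0275 0.0331] ang -3.0
```

View pics/w16.png

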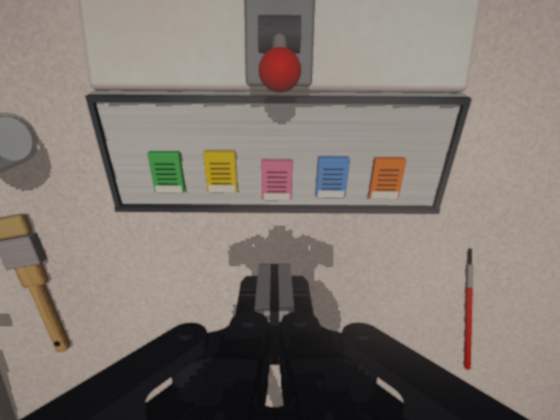

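Call:
{"name": "play_rows", "arguments": {
  "plan": [
    [[1,0.03,0,-0.01,0],[1,0.07,0,-0.02,0],[1,0.1,0,-0.022,0],[1,0.108,0,-0.023,0],[1,0.108,0,-0.035,0],[1,0.108,0,-0.05,0],[1,0.108,0,-0.065,0],[1,0.108,0,-0.08,0],[1,0.108,0,-0.093,0],[1,0.108,0,-0.105,0],[1,0.108,0,-0.115,0],[1,0.108,0,-0.12,0]]
  ]
}}

```text
clock: 39.5
position: [0.678, 0.2258, 0.1453]
ee_rot: [-0.017, 0.714, -0.018, -0.7]
contact_force: [-5.5, 0.0, 2.4]
width: -0.0003
```

Run:
```python
from h import *
go((.69,.223,.143),-93); S=snap('wrist','w17')
```

```text
t 39.5 pos [0.678  0.2258 0.1453] w -0.0003 F [-5.5  0.   2.4] yaw -92.8 tilt [ 0.0189 -0.0008] q6 1.85
  shift [ 0.0025  0.0022 -0.0121] turn 0.2 dist 0.013
```

View pics/w17.png

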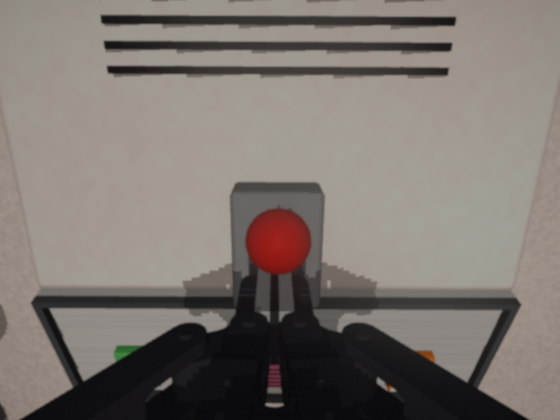

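Already in contact with 5 N. I'll push a few more mm until it stops.

Call:
{"name": "play_rows", "arguments": {
  "plan": [
    [[1,0,0,-0.003,0],[1,0,0,-0.006,0],[1,0,0,-0.008,0],[1,0,0,-0.008,0]]
  ]
}}

```text
clock: 39.95
position: [0.6782, 0.2258, 0.145]
ee_rot: [-0.017, 0.708, -0.018, -0.706]
contact_force: [-14.8, 0.6, 6.6]
width: 0.0005
```

Call:
{"name": "play_rows", "arguments": {
  "plan": [
    [[1,0,0,0.015,0],[1,0,0,0.045,0],[1,-0.03,0,0.08,0],[1,-0.07,0,0.11,0],[1,-0.105,0,0.14,0],[1,-0.115,0,0.17,0],[1,-0.115,0,0.17,0],[1,-0.115,0,0.17,0]]
  ]
}}

```text
clock: 40.75
position: [0.5083, 0.2346, 0.2606]
ee_rot: [-0.017, 0.709, -0.017, -0.705]
contact_force: [-0.6, 0.7, 0.4]
width: -0.0004
```

Run:
```python
from h import *
s=manip.get_state(); print(s['clock'],s['position'],s['contact_force'])
S=snap('wrist','w18'); im=S[0].astype(int); P=cloud(S[1],*S[2:])
red=(im[...,0]>120)&(im[...,1]<60)&(im[...,2]<60)&(P[...,2]>.13)&(P[...,2]<.18); q=P[red]; print(len(q),np.median(q,axis=0).round(4))
plateview(S); snap('top','t18'); snap('side','s18')
im=S=load('t18')[0].astype(int); P=cloud(*load('t18')[1:])
red=(im[...,0]>150)&(im[...,1]<60); red[:,:200]=0; red[:,235:]=0; red[200:]=0; print('ball top',P[red].mean(0))
```

```text
40.75 [0.50829953 0.23457826 0.26063163] [-0.61996386  0.65806245  0.4245483 ]
0 [nan nan nan]
a plate xy [-0.0132 -0.0988] top z 0.0086 tilt 0.005 size [0.0271 0.0308] ang -2.7
b plate xy [-0.0073  0.0511] top z 0.0086 tilt 0.001 size [0.026  0.0292] ang -2.7
c plate xy [-0.0094  0.0993] top z 0.0086 tilt 0.002 size [0.0279 0.0329] ang -2.9
d plate xy [-0.0161  0.0007] top z 0.0086 tilt 0.004 size [0.028  0.0319] ang -2.7
e plate xy [-0.0131 -0.0492] top z 0.0086 tilt 0.007 size [0.0275 0.0316] ang -2.7
ball top [0.69994992 0.22083228 0.16616613]
  return _methods._mean(a, axis=axis, dtype=dtype,
  ret = um.true_divide(
```

View pics/w18.png

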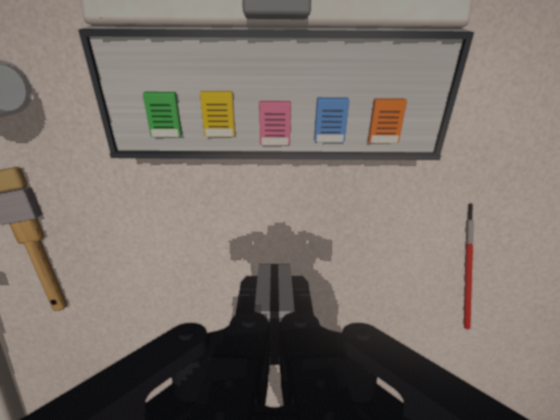

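View pics/t18.png

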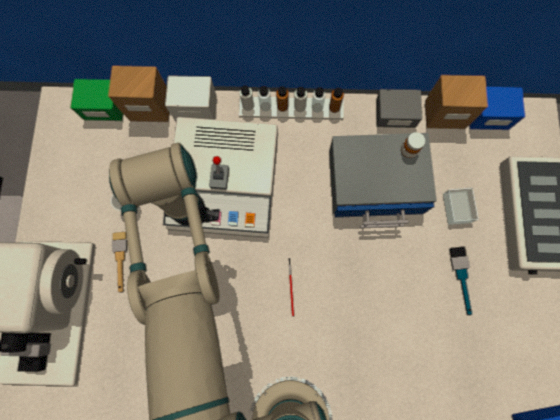

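View pics/s18.png

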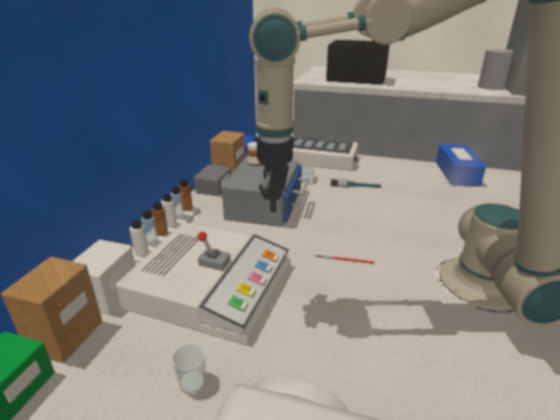

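Run:
```python
from rig import manip
print(manip.sign_off(), manip.get_state()['clock'])
```

```text
the job is handed in; nothing more can be done
the job is handed in; nothing more can be done
```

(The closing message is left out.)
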